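# Put the snap gauges and their setting discs away

## Robot

A 7-joint arm with a two-finger parallel gripper is mounted at the origin on the work surface; the furniture and walls round the work are solid. World frame = base frame: x ahead of the robot, y to its left, z up, the work surface at z = 0. Lengths are in m, angles in degrees, forces in N, time in s.
With the tool pointing down it reaches from about 0.4 to 0.9 m from the base axis. Payload 5.5 kg.
Tool frame: the origin (TCP) lies on the centre line of the jaws, within the pads' length; the fingertips stand 8 mm ahead of it and the grasp point (between the pads) lies 11 mm behind it; z points along the fingers, y is the line along which they close (so a half turn about z gives the same grasp; the last joint's range is limited). The gripper opens to 85 mm and grips with 20 to 120 N. Pads are 22 mm wide; open, the fingers measure 114 mm over their backs; the gripper's body (76 mm by 85 mm) begins 54 mm behind the grasp point. The pads swing forward as they close: fully open they stand 13 mm farther back than shut.
Start: joints at [83.033, 28.699, -24.465, 88.831, 12.651, 65.22, -12.049], TCP at [0.244, -0.602, 0.239] pointing down, gripper open.
Joint ranges: [-164.97, 164.97], [-17.58, 116.51], [-87.97, 89.64], [11.32, 138.91], [-80.73, 260.73], [10.89, 115.49], [-147.41, 147.41]. Speed limits (degrees/s): [147.25, 147.25, 180, 180, 180, 180, 180].

## Interface

Orientations are given as [roll, pitch, yaw] about the fixed x, y, z axes, in that order (R = Rz(yaw) Ry(pitch) Rx(roll)).
In Python, from cell import bot gives the robot as it stands.
- The arm moves only by the shell command python3 -m pendant 'ROWS' [FORCE]. ROWS is JSON, a list of rows, each an object of numbers: "grip": the opening, from 0 (shut) to 1 (fully open); "dx", "dy", "dz": the shift along the tool's x, y, z each as a share of 0.2 m, from -1 to 1; "rx", "ry", "rz": the turn, a rotation vector about the tool's x, y, z each as a share of pi rad, from -1 to 1. A call has 1 to 20 rows; each row is the pose to reach, as a shift and turn from the pose commanded when the call began, along the tool's axes at that moment, turning the shorter way round; what a row does not reach only later rows make up. A row lasts 1/10 s, in which the tool goes at most 50 mm and 8.59 degrees, less where a joint would pass 70% of its speed; a pose out of reach is approached as far as the arm can. A call with a number of a shift or a turn outside -1 to 1 is refused whole. A call with a gripper value outside its range is refused whole. The fingers move at their own pace and stop on an object; FORCE is the grip in N (left out, the last holds). Time passes only in rows, so rows that repeat a pose let the fingers close. It gives the time, the measured TCP pose, the force, the opening and the grip force at its end, in the units of the state.
- bot.get_state(): the state, without advancing time (a new reading comes with each control period).
- bot.grab_frame(name): name is "scene" or "side" or "wrist"; returns a dict with "frame" (384x512x3 uint8, red, green, blue), "z_map" (384x512 float32, m along the optical axis (not along the pixel's ray), 0 where there is no reading), "K" (3x3 intrinsics, pixels), "R" (3x3) and "t" (3): a world point X has camera coordinates R X + t; the wrist camera has in their place "mount" (4x4, takes a point from camera to tool coordinates, whose origin is the TCP and whose axes are the flange's). Camera axes: x right, y down, z forward; pixel columns grow to the right and rows downward; lengths in m; the calibration is good to about 2 mm. A picture is of the moment at which its call begins: read the wrist's pose just before it.
- bot.close_job(): hands the job in; it is judged then, once.
The state is a dict: "time": time; "joints": joint angles; "joint_vel": joint speeds; "joint_torque": joint torques, N m; "tcp_pos": TCP position; "orientation": TCP orientation; "contact_force": force on the tool from outside, world axes, zero at the start; "ft_torque": the same for the moment, N m; "opening": opening from 0.0 (shut) to 1.0 (fully open); "finger_force": force on a finger pad.
Only numpy, scipy, OpenCV 4.12 (cv2) and the standard library are available. Lean on these libraries where they do the work, as an engineer would, in place of code of your own. Each camera call takes 0.05 s, during which the arm holds its last target. There are 200 camera calls.

## Task

Put the snap-gauge set away: open the lid of the gauge cabinet fully, take each snap gauge from the rack and hang it by its eye on a hook of its own inside, passing down through the opening without touching the cabinet's frame with gauge or gripper, and then shut the lid fully. Stack all the setting discs flat on the round disc stand, neatly centred on it to within about 5 mm, the largest at the bottom and each next smaller one on top. Leave the other things on the bench where they are.

Things in the scene. Friction and masses are not known exactly. Their poses are not given: they have to be found in the camera images.
- cabinet: Wooden gauge cabinet with a clear front pane, fixed: 156 mm deep (x), 240 wide (y), 160 high. Origin: middle of its underside; its -x side is the front, turned roughly to the robot. This body is the frame alone (10 mm side walls, 8 mm front, rear wall, a fixed deck over the rear of the top, a floor whose top is at z = 14 mm); lid and hooks are apart.
- opening (a point): Centre of the narrow opening in the cabinet's top, 160 mm above the bench: 90 mm from front to rear (cabinet x, +-45 mm about this point) and 220 mm wide (y). Its front and sides are frame; its rear side is the board with the hooks. The space below is open down to the floor. Axes as the cabinet's.
- lid (a joint): Hinge of the cabinet's lid, rad: 0 shut (lying on the cabinet's top), 1.57 upright, 1.60 against its stop. Stiff: the lid stays at any angle; about 6 N at the handle moves it. Lid 160 x 244 x 12 mm, its underside level with the cabinet's top when shut. May start up to 0.3 ajar.
- lid_hinge (a point): Point on the hinge line, at the middle of the cabinet's top rear edge, 160 mm above the bench; the line runs along the cabinet's y and the lid opens upward and back (away from the front).
- lid_handle (a point): Middle of the lid's bar handle: round steel bar 10 mm thick, 100 mm long along the cabinet's y, on two posts. With the lid shut it is 136 mm in front of the hinge and 50 mm above it (38 mm above the lid's outer face); with the lid upright it is behind the lid. The bar turns in a pinch across it, so the tool may stay upright throughout.
- hook0 (a point): On the centre line of the left (+y) of three level steel rods, 6 mm thick, 70 mm apart, 119 mm above the bench (41 below the cabinet's top). The rod starts at the board 24 mm behind this point (cabinet +x) and runs toward the front (cabinet -x); 23 mm in front of this point it ends, bent up to 10 mm above the centre line. Axes as the cabinet's.
- hook1 (a point): The same point of the middle hook, on the cabinet's centre line.
- hook2 (a point): The same point of the right (-y) hook.
- rack: Wooden gauge rack, fixed, 150 (x) x 92 (y) x 45 mm high, origin in the middle of its underside. Three slots across it at x = -40, 0 and +40 mm, 10.6 mm wide and 68 mm long (y), their floors 10 mm above the bench. The gauges stand here at the start and are lifted out straight up.
- disc_stand: Low round wooden stand for the setting discs, fixed: 100 mm diameter, 6 mm high, flat felt top. Origin: middle of its underside.
- gauge0: Steel snap gauge, 0.28 kg, a flat plate 8 mm thick (x), 124 mm high: two jaw legs pointing down (60 mm wide over them, y), above them an eye, and on top a black grip tab 30 mm wide (y), 12 thick (x), from 98 to 124 mm above the origin. Origin: middle of the legs' lower ends, z up. Front and back alike. Stands upright in a rack slot at the start. May be absent.
- gauge0_eye (a point): Centre of the round hanging eye of gauge0, 24 mm bore along the gauge's x, 82 mm above its origin and 42 mm below the top of the grip tab; the plate is 38 mm wide here.
- gauge1: Another snap gauge, like gauge0. May be absent.
- gauge1_eye (a point): Centre of the round hanging eye of gauge1, 24 mm bore along the gauge's x, 82 mm above its origin and 42 mm below the top of the grip tab; the plate is 38 mm wide here.
- gauge2: Another snap gauge, like gauge0. May be absent.
- gauge2_eye (a point): Centre of the round hanging eye of gauge2, 24 mm bore along the gauge's x, 82 mm above its origin and 42 mm below the top of the grip tab; the plate is 38 mm wide here.
- disc64: Flat steel setting disc, 64 mm diameter, 14 mm thick, 0.35 kg, lying flat on the bench at the start. Origin: centre of its underside. May be absent.
- disc56: Flat steel setting disc, 56 mm diameter, 14 mm thick, 0.27 kg, lying flat on the bench at the start. Origin: centre of its underside. May be absent.
- disc48: Flat steel setting disc, 48 mm diameter, 14 mm thick, 0.20 kg, lying flat on the bench at the start. Origin: centre of its underside. May be absent.
- disc40: Flat steel setting disc, 40 mm diameter, 14 mm thick, 0.14 kg, lying flat on the bench at the start. Origin: centre of its underside. May be absent.
- vee_block: Steel V-block, 60x50x40 mm, standing behind the work; to be left alone. Origin: centre of its underside.
- block_123: Steel block with holes, 26x76x51 mm, standing behind the work; to be left alone. Origin: centre of its underside.
- square: Engineer's square, 100x108x16 mm, lying in front of the work; to be left alone. Origin: centre of its underside.
- bronze_bushing: Flanged bronze bushing, 39 mm diameter, 34 mm high, fixed, standing nearer the robot than the discs; not one of the discs. Origin: centre of its underside.
Mind the look-alikes: they are no part of the job. Leave any yellow look-alike of the gauge1 alone.

How it is judged:
By the outcome, as a careful person would: the job done as asked, in the order asked, and still so for the second after the job is handed in, with the robot touching nothing.
Of gauge0, gauge1, gauge2 only 2 to 3 are there at a start; the rules pass over those that are not, and their reading is None.
Of disc64, disc56, disc48, disc40 only 2 to 4 are there at a start; the rules pass over those that are not, and their reading is None.
At some moment in a run one of disc64, disc56, disc48, disc40 may be knocked a few centimetres aside while the robot is not near it.
It also fails if it takes over 210 s, if anything falls off the work surface, if the arm or the gripper's body presses on something with over 40 N, if the wrist force passes 120 N, or if a joint passes its speed limit or range.

## Working session

There is one attempt and no reset: what is moved stays moved. The work goes in short steps, Python scripts to look and compute and a shell command to move; the robot and the scene stay as the last step left them, time stands still between calls to the robot, and variables do not carry over. Pictures are saved under pics/ and viewed, at most 14 in all, crops included, and the job is handed in when it is done.

```bash
ls; mkdir -p pics
cat > h.py <<'E'
import numpy as np, cv2
from cell import bot
from scipy.spatial.transform import Rotation as Ro
def tool():
    s=bot.get_state(); return np.array(s["tcp_pos"]),Ro.from_euler('xyz',s["orientation"],degrees=True).as_matrix()
def cloud(name):
    if name=="wrist": p,Rt=tool()
    f=bot.grab_frame(name); z=f["z_map"]; K=np.array(f["K"])
    v,u=np.mgrid[:384,:512]
    c=np.stack([(u-K[0,2])/K[0,0]*z,(v-K[1,2])/K[1,1]*z,z],-1)
    if name=="wrist":
        M=np.array(f["mount"]); c=c@M[:3,:3].T+M[:3,3]; P=c@Rt.T+p
    else: P=(c-np.array(f["t"]))@np.array(f["R"])
    P[z==0]=np.nan
    return f,P
def save(f,n): cv2.imwrite(f"pics/{n}.png",f["frame"][:,:,::-1])
E
python3 - <<'E'
from h import *
print(bot.get_state())
ims=[]
for n in("scene","side"):
    f,P=cloud(n); np.savez(f"/tmp/{n}.npz",P=P,im=f["frame"],K=f["K"],R=f["R"],t=f["t"]); save(f,n)
    print(n,-np.array(f["R"]).T@f["t"])
E
```

```text
pics
{'time': 0.0, 'joints': array([ 83.03402922,  28.75365873, -24.45218773,  88.88995727,
        12.65260923,  65.21983177, -12.04996809]), 'joint_vel': array([-0.03189415, -0.07818225,  0.06296839,  0.02667285,  0.02854871,
       -0.07898323,  0.03358337]), 'joint_torque': array([ 5.53706559e-04, -5.69513261e+01, -5.81618294e+00, -2.80935001e+01,
        1.04535822e-02,  1.19745807e-02,  1.03560672e-05]), 'tcp_pos': array([ 0.2436698 , -0.60188511,  0.23827019]), 'orientation': array([-1.79890209e+02, -1.88774336e-03,  2.20480896e+01]), 'contact_force': array([ 0.10949736, -0.2026545 , -0.02913584]), 'ft_torque': array([ 0.01796458, -0.00303756,  0.04913588]), 'finger_force': 0.0, 'opening': 0.9973944756701607}
scene [-0.20375639  0.59728459  0.88852796]
side [0.49560387 0.78612163 0.67813508]
```

View pics/scene.png

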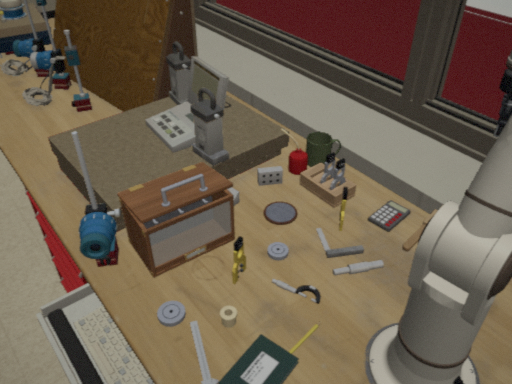

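View pics/side.png

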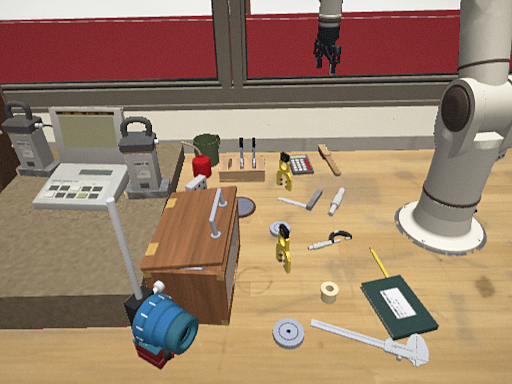

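The scene shows the cabinet at (180,215) with its lid ajar. The rack at (328,182) holds two gauges, the stand is at (281,212), the discs are at (171,313) and (278,250), the bushing is at (229,316), and there are yellow look-alikes at (239,258) and (343,207).

```bash
python3 - <<'E'
from h import *
for n in("scene","side"):
    d=np.load(f"/tmp/{n}.npz"); P=d["P"]; im=d["im"]; z=P[...,2]
    print(n)
    def fitc(zc,tol,seed,r,lab):
        m=(abs(z-zc)<tol)&(np.hypot(P[...,0]-seed[0],P[...,1]-seed[1])<r)
        q=P[m]
        if len(q)<20: print(lab,'few',len(q));return
        (c,R)=cv2.minEnclosingCircle((q[:,:2]*1000).astype(np.float32)); print(lab,len(q),np.round(c,1),round(R,1),np.round(q[:,2].mean()*1000,1), 'mean',np.round(q[:,:2].mean(0)*1000,1))
    pts={"scene":dict(big=(170,313),small=(278,250),stand=(281,212),bush=(228,312)),"side":dict(big=(288,333),small=(279,229),stand=(244,207),bush=(328,290))}[n]
    for k,(u,v) in pts.items():
        p=np.nanmedian(P[v-1:v+2,u-1:u+2].reshape(-1,3),0); print(k,np.round(p,4), im[v,u])
        fitc(p[2],.004,p,.055,k)
    # rack & gauges & cabinet
    for lab,(u,v) in ({"scene":dict(rackfront=(322,192),g1=(327,172),g2=(340,165),handle=(183,187),lidc=(175,200),front=(190,240))}.get(n) or dict(handle=(215,213),lid=(190,230),g1=(241,145),g2=(253,145),rack=(240,175))).items():
        print(lab,np.round(np.nanmedian(P[v-1:v+2,u-1:u+2].reshape(-1,3),0),4))
E
python3 - <<'E'
import cv2,numpy as np
a=cv2.imread('pics/scene.png'); b=cv2.imread('pics/side.png')
x=cv2.resize(a[140:220,270:370],(400,320),interpolation=2); y=cv2.resize(b[120:220,190:315],(400,320),interpolation=2)
c=cv2.resize(a[160:270,110:247],(400,280)); d=cv2.resize(b[180:320,140:260],(400,280))
cv2.imwrite('pics/c1.png',np.vstack([np.hstack([x,y]),np.hstack([c,d])]))
E
```

```text
scene
big [0.4348 0.3407 0.0165] [124 127 135]
big 500 [439.8 337.7] 33.3 15.8 mean [438.1 338.6]
small [0.4348 0.0188 0.0163] [121 123 130]
small 256 [438.  18.] 29.4 15.9 mean [438.2  19.2]
stand [ 0.5511 -0.0912  0.0092] [ 97  99 108]
stand 584 [552.2 -89.5] 53.5 8.2 mean [553.  -89.3]
bush [0.352  0.2385 0.0231] [122 110  85]
bush 34 [340.4 247.7] 14.8 22.9 mean [338.8 247.7]
rackfront [ 0.5268 -0.2321  0.0294]
g1 [ 0.5474 -0.2683  0.0759]
g2 [ 0.5051 -0.2737  0.1219]
handle [0.6163 0.1768 0.189 ]
lidc [0.5812 0.2203 0.194 ]
front [0.5575 0.2053 0.0709]
side
big [0.4394 0.3431 0.0163] [160 165 180]
big 701 [439.7 338.3] 32.3 16.1 mean [439.1 339.5]
small [0.4468 0.1372 0.1135] [ 98 101 116]
small 24 [440.4 147.7] 13.5 113.5 mean [439.4 151.1]
stand [ 0.5388 -0.0834  0.0087] [131 134 148]
stand 292 [539.4 -83.9] 53.8 8.2 mean [534.9 -88.1]
bush [0.3447 0.2385 0.0237] [164 147 112]
bush 46 [344.5 248.4] 15.5 23.3 mean [345.  248.9]
handle [0.582  0.2239 0.2334]
lid [0.6348 0.2221 0.1863]
g1 [ 0.5493 -0.2625  0.1205]
g2 [ 0.511  -0.2622  0.1199]
rack [ 0.5551 -0.2318  0.0271]
```

View pics/c1.png

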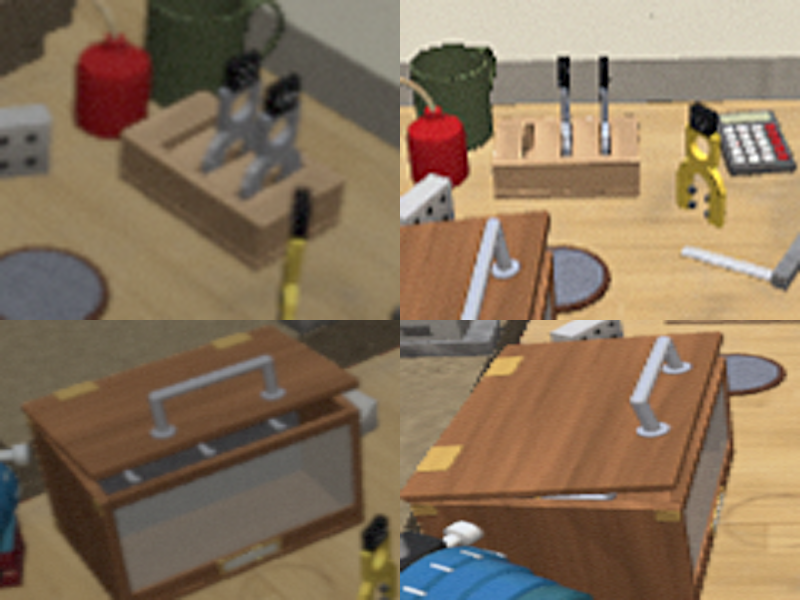

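Two gauges are in the rack (its left slot is empty), the lid is slightly ajar, and the bar handle is clear of the lid. Next I fit the cabinet, rack and gauge poses.

Run:
```python
from h import *
Q={}
for n in("scene","side"):
    d=np.load(f"/tmp/{n}.npz"); P=d["P"]; im=d["im"].astype(int); z=P[...,2]
    print(n)
    def rect(m,lab,k=3):
        m=cv2.morphologyEx(m.astype(np.uint8),cv2.MORPH_OPEN,np.ones((k,k))) if k else m.astype(np.uint8)
        q=P[m>0]; r=cv2.minAreaRect((q[:,:2]*1000).astype(np.float32)); print(lab,len(q),np.round(r[0],1),np.round(r[1],1),round(r[2],1),'z',np.round(np.percentile(q[:,2],[5,50,95]),4))
        return q
    x,y=P[...,0],P[...,1]
    brown=(im[...,0]-im[...,2]>25)
    rect((abs(z-.045)<.005)&(abs(x-.53)<.12)&(y<-.18)&(y>-.36)&brown,'rack',0)
    dark=im.sum(-1)<150
    for c in(.507,.549):
        m=dark&(z>.1)&(z<.135)&(abs(x-c)<.018)&(y<-.22)&(y>-.31); q=P[m]
        print('tab',len(q),np.round(q.mean(0),4),np.round(np.percentile(q,[3,97],axis=0),4).tolist())
        A=np.cov(q[:,:2].T); w,V=np.linalg.eigh(A); print(' dir',np.degrees(np.arctan2(V[1,1],V[0,1])))
    # lid
    m=brown&(z>.15)&(z<.24)&(x>.4)&(x<.85)&(y>.0)&(y<.4)
    q=P[m]; mu=np.median(q,0)
    for _ in range(8):
        U,S,Vt=np.linalg.svd(q-mu,full_matrices=False); nrm=Vt[2]*np.sign(Vt[2,2]); 
        q0=P[m]; q=q0[abs((q0-mu)@nrm)<.004]; mu=q.mean(0)
    print('lid n',np.round(nrm,4),'tilt',np.degrees(np.arccos(nrm[2])),'az',np.degrees(np.arctan2(nrm[1],nrm[0])),len(q))
    mm=m&(abs((P-mu)@nrm)<.004)
    q=rect(mm,'lid',3)
    # handle: points 25..50mm above lid plane
    h=(P-mu)@nrm; mh=(h>.02)&(h<.05)&(z<.3)&(x>.4)&(x<.85)&(y>.05)&(y<.4)&~brown
    q=P[mh]; r=cv2.minAreaRect((q[:,:2]*1000).astype(np.float32)); print('handle',len(q),r,q.mean(0)); 
    w,V=np.linalg.eigh(np.cov(q[:,:2].T));print('dir',np.degrees(np.arctan2(V[1,1],V[0,1])),'h',np.percentile(h[mh],[50,95,99]))
```

```text
scene
rack 620 [ 514.4 -267.9] [120.1 236.1] 78.3 z [0.0418 0.0464 0.0491]
tab 50 [ 0.507  -0.2726  0.1242] [[0.5038, -0.2888, 0.1098], [0.5114, -0.2605, 0.1345]]
 dir 87.41588809659075
tab 55 [ 0.5477 -0.273   0.1244] [[0.5431, -0.2896, 0.1138], [0.5542, -0.2623, 0.134]]
 dir 76.22776652350929
lid n [ 0.1507 -0.0091  0.9885] tilt 8.685056631836993 az -3.4511680610773516 2901
lid 2874 [635.6 193.1] [244.3 164.1] 86.3 z [0.1751 0.1877 0.1975]
handle 293 ((621.075439453125, 271.1236267089844), (268.5488586425781, 53.212791442871094), 60.67683029174805) [0.60470794 0.2329788  0.2283169 ]
dir 58.6726416399274 h [0.03913787 0.04426894 0.04752564]
side
rack 608 [ 515.7 -265.1] [116.8 232.8] 79.7 z [0.0423 0.0468 0.0488]
tab 14 [ 0.5093 -0.2647  0.1247] [[0.5076, -0.2788, 0.1136], [0.511, -0.2595, 0.1347]]
 dir 91.28996110373363
tab 21 [ 0.5488 -0.2648  0.1255] [[0.5457, -0.2758, 0.1133], [0.5526, -0.26, 0.1346]]
 dir 82.67285247882157
lid n [ 0.1548 -0.0085  0.9879] tilt 8.916495949573141 az -3.1259144327282153 5226
lid 5201 [633.4 194.3] [245.4 158.1] 86.4 z [0.1749 0.1856 0.1972]
handle 297 ((621.0320434570312, 272.2427062988281), (268.0993957519531, 51.60081100463867), 60.9168586730957) [0.61927211 0.26026428 0.22657545]
dir 56.69559764767493 h [0.04075988 0.04550582 0.04880362]
```

```bash
cat >> h.py <<'E'
def plan(*wps):
    """wps: (x,y,z,yaw deg) -> shares dx dy dz rz for the pendant, from the present pose"""
    p,R=tool(); y0=bot.get_state()["orientation"][2]
    for w in wps:
        d=R.T@(np.array(w[:3])-p)/.2; t=Ro.from_matrix(R.T@Ro.from_euler('xyz',[180,0,w[3]],degrees=True).as_matrix()).as_rotvec()/np.pi
        print(w,'d',np.round(d,4),'r',np.round(t,4))
def cab(x,y,z): # cabinet coords (m) -> world xy z
    a=np.radians(CY); return (C0[0]+x*np.cos(a)-y*np.sin(a),C0[1]+x*np.sin(a)+y*np.cos(a),z)
C0=np.array([.6337,.1938]); CY=-3.5
E
python3 - <<'E'
from h import *
f=bot.grab_frame("wrist"); print(np.round(f["mount"],3), f["K"])
plan((.53,-.27,.36,0),(.5,-.3,.36,0))
E
```

```text
[[-0.001 -0.966 -0.259  0.066]
 [ 1.    -0.001 -0.     0.   ]
 [-0.    -0.259  0.966 -0.135]
 [ 0.     0.     0.     1.   ]] [[284.75246839   0.         255.93175612]
 [  0.         284.75246839 188.80421905]
 [  0.           0.           1.        ]]
(0.53, -0.27, 0.36, 0) d [ 1.9497 -1.0022 -0.606 ] r [-5.000e-04  1.000e-04  1.225e-01]
(0.5, -0.3, 0.36, 0) d [ 1.7543 -0.9195 -0.6061] r [-5.000e-04  1.000e-04  1.225e-01]
```

```bash
python3 -m pendant '[{"dz":-0.6,"rz":0.1225},{"dx":0.95,"dy":-0.5,"dz":-0.6,"rz":0.1225},{"dx":0.95,"dy":-0.5,"dz":-0.6,"rz":0.1225},{"dx":0.95,"dy":-0.5,"dz":-0.6,"rz":0.1225},{"dx":0.95,"dy":-0.5,"dz":-0.6,"rz":0.1225},{"dx":0.95,"dy":-0.5,"dz":-0.6,"rz":0.1225},{"dx":0.95,"dy":-0.5,"dz":-0.6,"rz":0.1225}]'; python3 -c "
from h import *
plan((.53,-.27,.30,0))"
```

```text
(0.53, -0.27, 0.3, 0) d [ 1.9496 -1.0017 -0.306 ] r [-5.000e-04  1.000e-04  1.225e-01]schema error: expected keys grip, dx, dy, dz, rx, ry, rz
```

```bash
python3 -m pendant '[{"grip":1,"dx":0,"dy":0,"dz":-0.6,"rx":0,"ry":0,"rz":0.12},{"grip":1,"dx":0.3,"dy":-0.15,"dz":-0.6,"rx":0,"ry":0,"rz":0.1225},{"grip":1,"dx":0.5,"dy":-0.3,"dz":-0.6,"rx":0,"ry":0,"rz":0.1225},{"grip":1,"dx":0.7,"dy":-0.4,"dz":-0.6,"rx":0,"ry":0,"rz":0.1225},{"grip":1,"dx":0.95,"dy":-0.5,"dz":-0.6,"rx":0,"ry":0,"rz":0.1225},{"grip":1,"dx":0.95,"dy":-0.5,"dz":-0.6,"rx":0,"ry":0,"rz":0.1225},{"grip":1,"dx":0.95,"dy":-0.5,"dz":-0.6,"rx":0,"ry":0,"rz":0.1225}]'; python3 -c "
from h import *
plan((.53,-.27,.30,0))"
```

```text
time: 0.85
tcp_pos: [0.3881, -0.4325, 0.3603]
orientation: [-179.9, -0.2, 0.6]
contact_force: [0.4, -0.5, 0.6]
opening: 1.0
finger_force: 0.0
(0.53, -0.27, 0.3, 0) d [ 0.7171 -0.8044  0.3049] r [-0.0004 -0.001   0.0034]
```

```bash
python3 -m pendant '[{"grip":1,"dx":0.25,"dy":-0.25,"dz":0.1,"rx":0,"ry":0,"rz":0},{"grip":1,"dx":0.45,"dy":-0.45,"dz":0.2,"rx":0,"ry":0,"rz":0},{"grip":1,"dx":0.65,"dy":-0.65,"dz":0.3,"rx":0,"ry":0,"rz":0},{"grip":1,"dx":0.72,"dy":-0.8,"dz":0.305,"rx":0,"ry":0,"rz":0.003},{"grip":1,"dx":0.72,"dy":-0.8,"dz":0.305,"rx":0,"ry":0,"rz":0.003},{"grip":1,"dx":0.72,"dy":-0.8,"dz":0.305,"rx":0,"ry":0,"rz":0.003},{"grip":1,"dx":0.72,"dy":-0.8,"dz":0.305,"rx":0,"ry":0,"rz":0.003}]'
python3 - <<'E'
from h import *
f,P=cloud("wrist"); save(f,"w1"); np.savez("/tmp/w1.npz",P=P,im=f["frame"])
E
```

```text
time: 1.55
tcp_pos: [0.5263, -0.2787, 0.2978]
orientation: [180.0, 0.1, -0.5]
contact_force: [-0.6, -0.0, -0.3]
opening: 0.996
finger_force: 0.0
```

View pics/w1.png

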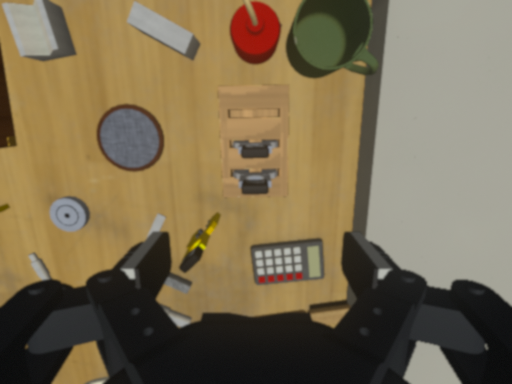

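The wrist view shows the rack at (254,140) with dark tabs at (255,151) and (256,186), the stand at (130,137) and a disc at (69,213).

Run:
```python
from h import *
d=np.load("/tmp/w1.npz");P=d["P"];im=d["im"].astype(int);z=P[...,2]
v,u=np.mgrid[:384,:512]
def rect(m,lab):
    m=m.astype(np.uint8); cs,_=cv2.findContours(m,0,2)
    c=max(cs,key=cv2.contourArea); mm=np.zeros_like(m); cv2.drawContours(mm,[c],-1,1,-1); q=P[(mm>0)&(m>0)]
    r=cv2.minAreaRect((q[:,:2]*1000).astype(np.float32)); e=cv2.minEnclosingCircle((q[:,:2]*1000).astype(np.float32))
    print(lab,len(q),np.round(r[0],1),np.round(r[1],1),round(r[2],1),'circ',np.round(e[0],1),round(e[1],1),'z',np.round(np.percentile(q[:,2],[5,50,95])*1000,1))
reg=(u>200)&(u<310)&(v>70)&(v<210)
rect(reg&(z>.035)&(z<.055),'rack')
for lo,hi in((135,165),(168,200)):
    rect(reg&(v>lo)&(v<hi)&(z>.115)&(z<.135),'tab')
    rect(reg&(v>lo)&(v<hi)&(z>.06)&(z<.135),'gauge')
rect((abs(u-69)<30)&(abs(v-213)<30)&(z>.008)&(z<.025),'disc')
rect((abs(u-130)<45)&(abs(v-137)<45)&(z>.003)&(z<.014),'stand')
```

```text
rack 5685 [ 552.  -275.6] [150.1  92. ] 0.5 circ [ 552.5 -275.3] 86.6 z [43.4 44.9 46.2]
tab 341 [ 552.5 -276.8] [29.7 11.6] 89.5 circ [ 551.7 -276.9] 15.0 z [121.6 133.2 134.6]
gauge 542 [ 552.5 -276.9] [53.2 11.6] 89.5 circ [ 550.8 -276.9] 26.7 z [ 64.5 131.9 134.4]
tab 356 [ 512.7 -276.3] [29.5 11.3] 89.5 circ [ 512.8 -276.4] 15.0 z [116.7 133.1 134.6]
gauge 712 [ 512.7 -276.5] [51.9 11.3] 89.5 circ [ 512.6 -276.5] 26.1 z [ 62.9 114.8 134.3]
disc 1001 [441.9  17.3] [55.9 54. ] 88.8 circ [441.4  18. ] 28.7 z [11.  13.9 15.4]
stand 3569 [557.  -91.4] [98.8 98.9] 69.3 circ [556.8 -91.1] 50.1 z [4.6 6.1 7.6]
```

```bash
cat >> h.py <<'E'
def rect(P,m,lab):
    m=m.astype(np.uint8); cs,_=cv2.findContours(m,0,2)
    c=max(cs,key=cv2.contourArea); mm=np.zeros_like(m); cv2.drawContours(mm,[c],-1,1,-1); q=P[(mm>0)&(m>0)]
    r=cv2.minAreaRect((q[:,:2]*1000).astype(np.float32)); e=cv2.minEnclosingCircle((q[:,:2]*1000).astype(np.float32))
    print(lab,len(q),np.round(r[0],1),np.round(r[1],1),round(r[2],1),'circ',np.round(e[0],1),round(e[1],1),'z',np.round(np.percentile(q[:,2],[5,50,95])*1000,1))
def near(P,x,y,r): return np.hypot(P[...,0]-x,P[...,1]-y)<r
E
python3 - <<'E'
from h import *
s=bot.get_state();print(s["time"],s["tcp_pos"],s["orientation"],abs(s["joint_vel"]).max())
f,P=cloud("wrist");z=P[...,2]
s=bot.get_state();print(s["time"],s["tcp_pos"],s["orientation"],abs(s["joint_vel"]).max())
rect(P,near(P,.552,-.276,.1)&(z>.035)&(z<.055),'rack')
for x in(.5127,.5525): rect(P,near(P,x,-.2765,.019)&(z>.115)&(z<.14),'tab')
rect(P,near(P,.442,.017,.04)&(z>.008)&(z<.025),'disc')
rect(P,near(P,.557,-.091,.06)&(z>.003)&(z<.014),'stand')
plan((*cab(-.0488,0,.34),86.5),(*cab(-.0488,0,.34),-93.5)); print(s["joints"])
E
```

```text
1.6 [ 0.52575386 -0.28003739  0.29800491] [ 1.79958786e+02  5.71345391e-02 -6.31122135e-01] 1.1490362285719404
1.65 [ 0.52554948 -0.28058445  0.29819335] [ 1.79946405e+02  4.15267294e-02 -7.01097989e-01] 0.5453599847843024
rack 5682 [ 551.9 -275.6] [150.1  92. ] 0.6 circ [ 552.2 -275.8] 86.9 z [43.3 44.8 46.3]
tab 368 [ 512.4 -276.5] [29.5 12.7] 88.6 circ [ 512.6 -276.5] 15.1 z [118.7 133.1 134.9]
tab 360 [ 552.1 -276.7] [29.  12.4] 89.5 circ [ 552.3 -276.8] 15.1 z [122.1 133.4 134.6]
disc 999 [441.2  17.2] [55.1 55. ] 56.1 circ [441.2  17.2] 28.3 z [11.4 13.8 15.2]
stand 3577 [557.1 -91.4] [98.4 98.7] 24.9 circ [557.2 -91.1] 50.2 z [4.7 6.1 7.5]
(np.float64(0.5849910218370129), np.float64(0.196779168729301), 0.34, 86.5) d [ 0.2678 -2.3901 -0.2115] r [ 1.000e-04  4.000e-04 -4.845e-01]
(np.float64(0.5849910218370129), np.float64(0.196779168729301), 0.34, -93.5) d [ 0.2678 -2.3901 -0.2115] r [ 4.000e-04 -1.000e-04  5.155e-01]
[ 49.49235522  21.06097945 -31.10442501  92.90338574  11.51890403
  69.25893374 -74.72207638]
```

```bash
python3 -m pendant '[{"grip":1,"dx":0.05,"dy":-0.2,"dz":-0.2,"rx":0,"ry":0,"rz":-0.045},{"grip":1,"dx":0.1,"dy":-0.4,"dz":-0.4,"rx":0,"ry":0,"rz":-0.09},{"grip":1,"dx":0.1,"dy":-0.6,"dz":-0.5,"rx":0,"ry":0,"rz":-0.135},{"grip":1,"dx":0.15,"dy":-0.8,"dz":-0.5,"rx":0,"ry":0,"rz":-0.18},{"grip":1,"dx":0.2,"dy":-1,"dz":-0.5,"rx":0,"ry":0,"rz":-0.225},{"grip":1,"dx":0.2,"dy":-1,"dz":-0.5,"rx":0,"ry":0,"rz":-0.27},{"grip":1,"dx":0.2,"dy":-1,"dz":-0.5,"rx":0,"ry":0,"rz":-0.315},{"grip":1,"dx":0.2,"dy":-1,"dz":-0.5,"rx":0,"ry":0,"rz":-0.36},{"grip":1,"dx":0.2,"dy":-1,"dz":-0.5,"rx":0,"ry":0,"rz":-0.405},{"grip":1,"dx":0.2,"dy":-1,"dz":-0.5,"rx":0,"ry":0,"rz":-0.45},{"grip":1,"dx":0.2,"dy":-1,"dz":-0.5,"rx":0,"ry":0,"rz":-0.485},{"grip":1,"dx":0.2,"dy":-1,"dz":-0.5,"rx":0,"ry":0,"rz":-0.485},{"grip":1,"dx":0.2,"dy":-1,"dz":-0.5,"rx":0,"ry":0,"rz":-0.485}]'; python3 -c "
from h import *
plan((.58,.19,.40,86.5)); print(bot.get_state()['joints'])"
```

```text
time: 2.95
tcp_pos: [0.5683, -0.0805, 0.3983]
orientation: [180.0, 0.0, 86.4]
contact_force: [-0.3, 0.3, 0.2]
opening: 1.005
finger_force: 0.0
(0.58, 0.19, 0.4, 86.5) d [ 1.3537 -0.0255 -0.0089] r [ 0.      0.0001 -0.0004]
[ 45.55191539  19.20290949 -52.23061485  87.01116082  15.27816124
  81.26468016 -11.02169832]
```

```bash
python3 -m pendant '[{"grip":1,"dx":0.25,"dy":0,"dz":0,"rx":0,"ry":0,"rz":0},{"grip":1,"dx":0.5,"dy":-0.02,"dz":0,"rx":0,"ry":0,"rz":0},{"grip":1,"dx":0.75,"dy":-0.02,"dz":0,"rx":0,"ry":0,"rz":0},{"grip":1,"dx":1,"dy":-0.02,"dz":0,"rx":0,"ry":0,"rz":0},{"grip":1,"dx":1,"dy":-0.025,"dz":0,"rx":0,"ry":0,"rz":0},{"grip":1,"dx":1,"dy":-0.025,"dz":0,"rx":0,"ry":0,"rz":0},{"grip":1,"dx":1,"dy":-0.025,"dz":0,"rx":0,"ry":0,"rz":0},{"grip":1,"dx":1,"dy":-0.025,"dz":0,"rx":0,"ry":0,"rz":0}]'
python3 - <<'E'
from h import *
print(bot.get_state()['joints'])
f,P=cloud("wrist"); save(f,"w2"); np.savez("/tmp/w2.npz",P=P,im=f["frame"])
E
```

```text
time: 3.75
tcp_pos: [0.5753, 0.1186, 0.3981]
orientation: [-180.0, 0.1, 86.5]
contact_force: [-0.1, -0.4, 0.5]
opening: 1.003
finger_force: 0.0
[ 26.23178432  21.80955537 -54.71599961  85.08310328  17.86750539
  82.31778164 -32.43304944]
```

View pics/w2.png

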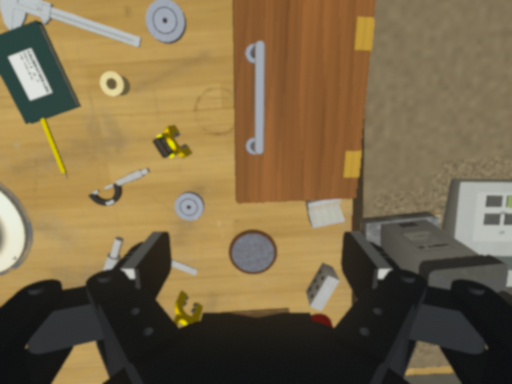

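The wrist view shows the lid with its handle bar from (258,45) to (256,150), the hinge edge at column ~370, disc64 at (166,20) and disc56 at (189,206).

Run:
```python
from h import *
d=np.load("/tmp/w2.npz");P=d["P"];im=d["im"].astype(int);z=P[...,2];x,y=P[...,0],P[...,1]
v,u=np.mgrid[:384,:512]
# lid plane
m=(u>235)&(u<375)&(v<205)&(z>.165)&(z<.215)
q=P[m];A=np.c_[q[:,:2],np.ones(len(q))]
for _ in range(5):
    c=np.linalg.lstsq(A,q[:,2],rcond=None)[0]; k=abs(A@c-q[:,2])<.003; A,q=A[k],q[k]
n=np.r_[-c[:2],1];n/=np.linalg.norm(n);print('tilt',np.degrees(np.arccos(n[2])),'az',np.degrees(np.arctan2(n[1],n[0])),'n',len(q))
hgt=(P-np.r_[0,0,c[2]])@n
mm=(m&(abs(hgt)<.004)); Q=P[mm]
# edges: hinge side max x per row, -y edge min y per column, front min x per row
def line(pts,ax):  # fit other=a*ax+b
    p=np.polyfit(pts[:,ax],pts[:,1-ax],1)
    for _ in range(4):
        r=abs(np.polyval(p,pts[:,ax])-pts[:,1-ax]); k=r<.003; p=np.polyfit(pts[k,ax],pts[k,1-ax],1)
    return p,k.mean()
fr=[];re=[]
for r in range(5,195):
    cols=np.where(mm[r])[0]
    if len(cols)>60: fr.append(P[r,cols[0]]);re.append(P[r,cols[-1]])
bo=[P[np.where(mm[:,c_])[0][-1],c_] for c_ in range(245,360) if mm[:,c_].any()]
for n_,e,ax in(('front',fr,1),('rear',re,1),('-y',bo,0)):
    p,k=line(np.array(e)[:,:2],ax); print(n_,p,'deg',np.degrees(np.arctan(p[0])),k,'z',np.median(np.array(e)[:,2]))
mh=(hgt>.03)&(hgt<.05)&(x>.5)&(x<.66)&(y>.1)&(y<.28)&(u>235)&(u<280)
h=P[mh];print('handle',len(h),h.mean(0),h.min(0),h.max(0)); p=np.polyfit(h[:,1],h[:,0],1);print(p,'deg',np.degrees(np.arctan(p[0])))
s=h[:,1];mid=(s.min()+s.max())/2;print('mid',np.polyval(p,mid),mid)
rect(P,(abs(u-166)<35)&(v<50)&(z>.008)&(z<.025),'d64')
rect(P,near(P,.442,.017,.04)&(z>.008)&(z<.025),'disc')
rect(P,near(P,.557,-.091,.06)&(z>.003)&(z<.014),'stand')
k=(z>.2)&(x>.62)&(x<.95)&(v<330)&(u>372)
if k.any(): print('tall',P[k].min(0),P[k].max(0),k.sum())
S=np.load("/tmp/scene.npz")["P"];k=(S[...,2]>.13)&(S[...,0]>.68)&(S[...,0]<.95)&(S[...,1]>-.1)&(S[...,1]<.35);print('scene tall behind',np.nanpercentile(S[k],[0,5,50,95,100],axis=0).round(3))
```

```text
tilt 8.932003814645961 az -3.892711018874617 n 24533
front [0.08011225 0.54261485] deg 4.580311645778662 1.0 z 0.19592355296481312
rear [0.06723833 0.69918816] deg 3.846682443363531 1.0 z 0.17166353697439063
-y [-0.06533051  0.11352677] deg -3.7378510046078883 0.9652173913043478 z 0.18255317405258698
handle 1152 [0.58376551 0.19889921 0.23428821] [0.57467836 0.14239065 0.22358039] [0.59183842 0.2505111  0.23747925]
[0.06511606 0.57081398] deg 3.72561595952143
mid 0.5836060854133042 0.1964508732988598
d64 1354 [440.1 336.6] [60.4 63.6] 83.3 circ [440.4 337.9] 32.2 z [12.1 13.9 15.7]
disc 641 [439.5  18.3] [54.8 54.1] 85.6 circ [440.   18.3] 27.9 z [11.9 13.9 15.3]
stand 1695 [555.1 -89.9] [97.9 98.3] 87.4 circ [555.9 -90.8] 50.3 z [4.5 6.1 7.6]
tall [ 0.62000041 -0.01904622  0.20001274] [0.82544385 0.1302306  0.47292857] 9730
scene tall behind [[ 0.68  -0.1    0.13 ]
 [ 0.687 -0.032  0.138]
 [ 0.757  0.017  0.177]
 [ 0.927  0.294  0.298]
 [ 0.95   0.35   0.336]]
```

```bash
sed -i 's/^C0=.*/C0=np.array([.632,.1937]); CY=-3.75/' h.py
python3 - <<'E'
from h import *
for n,bx in(("scene",(188,228,85,165)),("side",(115,165,115,200))):
    S=np.load(f"/tmp/{n}.npz")["P"]; a=S[bx[2]:bx[3],bx[0]:bx[1]].reshape(-1,3); a=a[a[:,2]>.14]
    k=a[(a[:,2]>.16)]; print(n,np.nanpercentile(k,[1,10,50,90,99],axis=0).round(3).tolist())
H=cab(.078,0,.16);print('hinge',H)
# lid handle waypoints: TCP is 11mm below grasp pt (tool down) 
W=[]
for a in (.156,.156,.3,.5,.7,.9,1.1,1.3,1.45,1.6,1.64):
    X=-.136*np.cos(a)+.050*np.sin(a); Z=.136*np.sin(a)+.05*np.cos(a)
    W.append((*cab(.078+X,0,.16+Z-.011),86.25))
p=W[0]
plan((p[0],p[1],.36,86.25),*W)
E
```

```text
scene [[0.703, -0.117, 0.161], [0.75, -0.105, 0.176], [0.777, -0.007, 0.242], [0.964, 0.019, 0.29], [1.038, 0.071, 0.332]]
side [[0.745, -0.11, 0.161], [0.752, -0.089, 0.174], [0.786, 0.014, 0.247], [0.866, 0.02, 0.304], [0.883, 0.023, 0.333]]
hinge (np.float64(0.7098329960126111), np.float64(0.18859855592004884), 0.16)
(np.float64(0.5835239100938102), np.float64(0.1968772907961945), 0.36, 86.25) d [0.3924 0.0173 0.1904] r [-0.      0.0003  0.0015]
(np.float64(0.5835239100938102), np.float64(0.1968772907961945), np.float64(0.21952288538628772), 86.25) d [0.3929 0.0174 0.8928] r [-0.      0.0003  0.0015]
(np.float64(0.5835239100938102), np.float64(0.1968772907961945), np.float64(0.21952288538628772), 86.25) d [0.3929 0.0174 0.8928] r [-0.      0.0003  0.0015]
(np.float64(0.594929788283086), np.float64(0.19612971004322058), np.float64(0.2369575725622225), 86.25) d [0.3926 0.0745 0.8056] r [-0.      0.0003  0.0015]
(np.float64(0.6146572603233622), np.float64(0.19483670321311009), np.float64(0.25808100134469025), 86.25) d [0.392  0.1734 0.7   ] r [-0.      0.0003  0.0015]
(np.float64(0.6
[... 392 characters left out ...]
63413), 86.25) d [0.3901 0.5646 0.5259] r [-0.      0.0003  0.0015]
(np.float64(0.7216058040200654), np.float64(0.18782692531618134), np.float64(0.2934188546479676), 86.25) d [0.3894 0.7092 0.5232] r [-0.      0.0003  0.0015]
(np.float64(0.7430090839671043), np.float64(0.18642408023284845), np.float64(0.29003410524948037), 86.25) d [0.3889 0.8165 0.5402] r [-0.      0.0003  0.0015]
(np.float64(0.7636673005020873), np.float64(0.18507006918555866), np.float64(0.2834820338985803), 86.25) d [0.3885 0.92   0.5729] r [-0.      0.0003  0.0015]
(np.float64(0.768990571412955), np.float64(0.18472116357655677), np.float64(0.28121704542670456), 86.25) d [0.3883 0.9467 0.5842] r [-0.      0.0003  0.0015]
```

```bash
python3 -m pendant '[{"grip":0.5,"dx":0.2,"dy":0.017,"dz":0.1,"rx":0,"ry":0,"rz":0.0015},{"grip":0.5,"dx":0.393,"dy":0.017,"dz":0.19,"rx":0,"ry":0,"rz":0.0015},{"grip":0.5,"dx":0.393,"dy":0.017,"dz":0.19,"rx":0,"ry":0,"rz":0.0015},{"grip":0.5,"dx":0.393,"dy":0.017,"dz":0.35,"rx":0,"ry":0,"rz":0.0015},{"grip":0.5,"dx":0.393,"dy":0.017,"dz":0.5,"rx":0,"ry":0,"rz":0.0015},{"grip":0.5,"dx":0.393,"dy":0.017,"dz":0.65,"rx":0,"ry":0,"rz":0.0015},{"grip":0.5,"dx":0.393,"dy":0.017,"dz":0.8,"rx":0,"ry":0,"rz":0.0015},{"grip":0.5,"dx":0.393,"dy":0.017,"dz":0.893,"rx":0,"ry":0,"rz":0.0015},{"grip":0.5,"dx":0.393,"dy":0.017,"dz":0.893,"rx":0,"ry":0,"rz":0.0015},{"grip":0.5,"dx":0.393,"dy":0.017,"dz":0.893,"rx":0,"ry":0,"rz":0.0015},{"grip":0.5,"dx":0.393,"dy":0.017,"dz":0.893,"rx":0,"ry":0,"rz":0.0015},{"grip":0,"dx":0.393,"dy":0.017,"dz":0.893,"rx":0,"ry":0,"rz":0.0015},{"grip":0,"dx":0.393,"dy":0.017,"dz":0.893,"rx":0,"ry":0,"rz":0.0015},{"grip":0,"dx":0.393,"dy":0.017,"dz":0.893,"rx":0,"ry":0,"rz":0.0015},{"grip":0,"dx":0.393,"dy":0.017,"dz":0.893,"rx":0,"ry":0,"rz":0.0015},{"grip":0,"dx":0.393,"dy":0.017,"dz":0.893,"rx":0,"ry":0,"rz":0.0015},{"grip":0,"dx":0.393,"dy":0.017,"dz":0.893,"rx":0,"ry":0,"rz":0.0015}]' 40;  python3 - <<'E'
from h import *
W=[]
for a in (.156,.3,.5,.7,.9,1.1,1.3,1.45,1.6,1.63):
    X=-.136*np.cos(a)+.050*np.sin(a); Z=.136*np.sin(a)+.05*np.cos(a)
    W.append(tuple(np.round((*cab(.078+X,0,.16+Z-.011),86.25),4)))
plan(*W)
E
```

```text
time: 5.5
tcp_pos: [0.5831, 0.1995, 0.2199]
orientation: [179.9, -0.0, 86.5]
contact_force: [1.9, 0.5, -0.1]
opening: 0.099
finger_force: 38.9
(np.float64(0.5835), np.float64(0.1969), np.float64(0.2195), np.float64(86.25)) d [-0.0131  0.0031  0.002 ] r [ 0.0003 -0.0001  0.0013]
(np.float64(0.5949), np.float64(0.1961), np.float64(0.237), np.float64(86.25)) d [-0.0135  0.0603 -0.0855] r [ 0.0003 -0.0001  0.0013]
(np.float64(0.6147), np.float64(0.1948), np.float64(0.2581), np.float64(86.25)) d [-0.0139  0.1596 -0.1909] r [ 0.0003 -0.0001  0.0013]
(np.float64(0.6382), np.float64(0.1933), np.float64(0.2749), np.float64(86.25)) d [-0.0141  0.2774 -0.2748] r [ 0.0003 -0.0001  0.0013]
(np.float64(0.6646), np.float64(0.1916), np.float64(0.2866), np.float64(86.25)) d [-0.0145  0.4097 -0.3332] r [ 0.0003 -0.0001  0.0013]
(np.float64(0.6927), np.float64(0.1897), np.float64(0.2929), np.float64(86.25)) d [-0.0153  0.5506 -0.3645] r [ 0.0003 -0.0001  0.0013]
(np.float64(0.7216), np.float64(0.1878), np.float64(0.2934), np.float64(86.25)) d [-0.016   0.6954 -0.3669] r [ 0.0003 -0.0001  0.0013]
(np.float64(0.743), np.float64(0.1864), np.float64(0.29), np.float64(86.25)) d [-0.0164  0.8026 -0.3498] r [ 0.0003 -0.0001  0.0013]
(np.float64(0.7637), np.float64(0.1851), np.float64(0.2835), np.float64(86.25)) d [-0.0165  0.9063 -0.3172] r [ 0.0003 -0.0001  0.0013]
(np.float64(0.7677), np.float64(0.1848), np.float64(0.2818), np.float64(86.25)) d [-0.0168  0.9263 -0.3087] r [ 0.0003 -0.0001  0.0013]
```

```bash
python3 -m pendant '[{"grip":0,"dx":0,"dy":0.03,"dz":-0.043,"rx":0,"ry":0,"rz":0},{"grip":0,"dx":0,"dy":0.06,"dz":-0.0855,"rx":0,"ry":0,"rz":0},{"grip":0,"dx":0,"dy":0.107,"dz":-0.141,"rx":0,"ry":0,"rz":0},{"grip":0,"dx":0,"dy":0.16,"dz":-0.191,"rx":0,"ry":0,"rz":0},{"grip":0,"dx":0,"dy":0.217,"dz":-0.236,"rx":0,"ry":0,"rz":0},{"grip":0,"dx":0,"dy":0.277,"dz":-0.275,"rx":0,"ry":0,"rz":0},{"grip":0,"dx":0,"dy":0.342,"dz":-0.307,"rx":0,"ry":0,"rz":0},{"grip":0,"dx":0,"dy":0.41,"dz":-0.333,"rx":0,"ry":0,"rz":0},{"grip":0,"dx":0,"dy":0.48,"dz":-0.352,"rx":0,"ry":0,"rz":0},{"grip":0,"dx":0,"dy":0.551,"dz":-0.3645,"rx":0,"ry":0,"rz":0},{"grip":0,"dx":0,"dy":0.623,"dz":-0.369,"rx":0,"ry":0,"rz":0},{"grip":0,"dx":0,"dy":0.695,"dz":-0.367,"rx":0,"ry":0,"rz":0},{"grip":0,"dx":0,"dy":0.75,"dz":-0.36,"rx":0,"ry":0,"rz":0},{"grip":0,"dx":0,"dy":0.803,"dz":-0.35,"rx":0,"ry":0,"rz":0},{"grip":0,"dx":0,"dy":0.855,"dz":-0.335,"rx":0,"ry":0,"rz":0},{"grip":0,"dx":0,"dy":0.906,"dz":-0.317,"rx":0,"ry":0,"rz":0},{"grip":0,"dx":0,"dy":0.92,"dz":-0.312,"rx":0,"ry":0,"rz":0},{"grip":0,"dx":0,"dy":0.92,"dz":-0.312,"rx":0,"ry":0,"rz":0},{"grip":0,"dx":0,"dy":0.92,"dz":-0.312,"rx":0,"ry":0,"rz":0},{"grip":0,"dx":0,"dy":0.92,"dz":-0.312,"rx":0,"ry":0,"rz":0}]'
python3 - <<'E'
from h import *
print(bot.get_state()['joints'])
p,_=tool(); q=p+[0,0,.011]-np.array(cab(.078,0,.16)); r=np.hypot(q[0],q[2]); print('angle',np.arctan2(q[2],-q[0])-np.arctan2(.05,.136),r)
E
```

```text
time: 7.5
tcp_pos: [0.7639, 0.1881, 0.2848]
orientation: [-179.7, 0.1, 86.5]
contact_force: [-10.7, -3.0, 8.8]
opening: 0.097
finger_force: 42.6
[  6.17512751  46.98391455 -45.77191803  60.29547973  31.70498165
  84.23753812 -36.03318517]
angle 1.5972568925041022 0.14616624707785186
```

```bash
python3 -m pendant '[{"grip":0.3,"dx":0,"dy":0,"dz":0,"rx":0,"ry":0,"rz":0},{"grip":0.3,"dx":0,"dy":0,"dz":0,"rx":0,"ry":0,"rz":0},{"grip":0.3,"dx":0,"dy":0,"dz":0,"rx":0,"ry":0,"rz":0},{"grip":0.3,"dx":0,"dy":0,"dz":-0.1,"rx":0,"ry":0,"rz":0},{"grip":0.3,"dx":0,"dy":0,"dz":-0.25,"rx":0,"ry":0,"rz":0},{"grip":0.3,"dx":0,"dy":0,"dz":-0.45,"rx":0,"ry":0,"rz":0},{"grip":0.3,"dx":0,"dy":-0.1,"dz":-0.6,"rx":0,"ry":0,"rz":0},{"grip":0.5,"dx":0,"dy":-0.3,"dz":-0.6,"rx":0,"ry":0,"rz":-0.04},{"grip":0.5,"dx":0,"dy":-0.5,"dz":-0.6,"rx":0,"ry":0,"rz":-0.08},{"grip":0.5,"dx":0,"dy":-0.7,"dz":-0.6,"rx":0,"ry":0,"rz":-0.12},{"grip":0.5,"dx":0,"dy":-0.9,"dz":-0.6,"rx":0,"ry":0,"rz":-0.16},{"grip":0.5,"dx":0,"dy":-1,"dz":-0.6,"rx":0,"ry":0,"rz":-0.2},{"grip":0.5,"dx":0,"dy":-1,"dz":-0.6,"rx":0,"ry":0,"rz":-0.24},{"grip":0.5,"dx":0,"dy":-1,"dz":-0.6,"rx":0,"ry":0,"rz":-0.28},{"grip":0.5,"dx":0,"dy":-1,"dz":-0.4,"rx":0,"ry":0,"rz":-0.32},{"grip":0.5,"dx":0,"dy":-1,"dz":-0.4,"rx":0,"ry":0,"rz":-0.36},{"grip":0.5,"dx":0,"dy":-1,"dz":-0.4,"rx":0,"ry":0,"rz":-0.4},{"grip":0.5,"dx":0,"dy":-1,"dz":-0.4,"rx":0,"ry":0,"rz":-0.45},{"grip":0.5,"dx":0,"dy":-1,"dz":-0.4,"rx":0,"ry":0,"rz":-0.5},{"grip":0.5,"dx":0,"dy":-1,"dz":-0.4,"rx":0,"ry":0,"rz":-0.5}]'
python3 - <<'E'
from h import *
s=bot.get_state();print(s['joints'],abs(s['joint_vel']).max())
f,P=cloud("wrist"); save(f,"w3"); np.savez("/tmp/w3.npz",P=P,im=f["frame"])
E
```

```text
time: 9.5
tcp_pos: [0.567, 0.2001, 0.362]
orientation: [180.0, -0.0, 176.6]
contact_force: [1.8, 1.0, 0.3]
opening: 0.501
finger_force: 0.0
[ 26.47573927  33.57043149 -73.37085227  86.21696476  32.14641934
  84.07908363  39.06674725] 0.5587066343364827
```

View pics/w3.png

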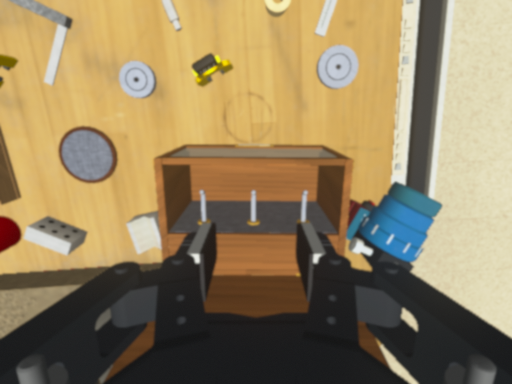

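The lid is fully open; three hooks are at (204,205), (253,205) and (303,205), inside the frame rim at rows 147–275.

Run:
```python
from h import *
d=np.load("/tmp/w3.npz");P=d["P"];im=d["im"].astype(int);z=P[...,2];x,y=P[...,0],P[...,1]
v,u=np.mgrid[:384,:512]; a=np.radians(CY)
L=np.stack([(x-C0[0])*np.cos(a)+(y-C0[1])*np.sin(a),-(x-C0[0])*np.sin(a)+(y-C0[1])*np.cos(a),z],-1)*1000
rim=(z>.152)&(z<.168)&(u>140)&(u<360)&(v>135)&(v<215)
q=L[rim];print('rim',len(q),np.percentile(q,[1,99],axis=0).round(1).tolist())
# front rim line
fr=rim&(v<160)&(u>175)&(u<335);p=np.polyfit(L[fr][:,1],L[fr][:,0],1);print('front rim slope deg',np.degrees(p[0]),'x',np.percentile(L[fr][:,0],[2,50,98]).round(1))
for s in(0,1):
    k=rim&(v>160)&((u<180) if s==0 else (u>330));print('side y',np.percentile(L[k][:,1],[2,50,98]).round(1))
for uc in(204,253,303):
    k=(abs(u-uc)<7)&(v>185)&(v<222)&(z>.105)&(z<.14)&(im.min(-1)>90)
    q=L[k];print('hook',len(q),np.percentile(q,[2,50,98],axis=0).round(1).tolist())
```

```text
rim 2445 [[-77.8, -120.4, 152.6], [-7.6, 117.6, 161.6]]
front rim slope deg -0.07207831149843923 x [-77.9 -77.3 -75.9]
side y [-120.9 -114.3  -93.6]
side y [ 95.2 111.5 117.9]
hook 149 [[-28.6, -74.5, 118.4], [-4.2, -71.0, 121.6], [17.3, -68.4, 128.3]]
hook 132 [[-28.6, -4.1, 117.4], [-4.4, -1.3, 121.6], [17.4, 1.6, 129.0]]
hook 140 [[-28.3, 65.3, 118.0], [-5.0, 67.8, 121.6], [17.3, 71.5, 128.7]]
```

```bash
sed -i 's/^C0=.*/C0=np.array([.6314,.1923]); CY=-3.75/' h.py; python3 -m pendant '[{"grip":0.6,"dx":0,"dy":-0.25,"dz":0,"rx":0,"ry":0,"rz":-0.005},{"grip":0.6,"dx":0,"dy":-0.5,"dz":0,"rx":0,"ry":0,"rz":-0.01},{"grip":0.6,"dx":0,"dy":-0.75,"dz":0,"rx":0,"ry":0,"rz":-0.019},{"grip":0.6,"dx":0,"dy":-1,"dz":0,"rx":0,"ry":0,"rz":-0.019}]'; python3 -m pendant '[{"grip":0.6,"dx":0,"dy":-0.25,"dz":0,"rx":0,"ry":0,"rz":0},{"grip":0.6,"dx":0,"dy":-0.5,"dz":0,"rx":0,"ry":0,"rz":0},{"grip":0.6,"dx":0,"dy":-0.75,"dz":0.1,"rx":0,"ry":0,"rz":0},{"grip":0.6,"dx":0,"dy":-1,"dz":0.2,"rx":0,"ry":0,"rz":0},{"grip":0.6,"dx":0,"dy":-1,"dz":0.4,"rx":0,"ry":0,"rz":0},{"grip":0.6,"dx":0,"dy":-1,"dz":0.4,"rx":0,"ry":0,"rz":0},{"grip":0.6,"dx":0,"dy":-1,"dz":0.4,"rx":0,"ry":0,"rz":0},{"grip":0.6,"dx":0,"dy":-1,"dz":0.4,"rx":0,"ry":0,"rz":0}]'
python3 - <<'E'
from h import *
print(bot.get_state()['joints']); plan((.5525,-.2767,.20,180),(.5525,-.2767,.116,180))
E
```

```text
time: 9.95
tcp_pos: [0.5542, -0.001, 0.3623]
orientation: [-180.0, 0.0, 179.7]
contact_force: [1.1, 0.5, 0.5]
opening: 0.606
finger_force: 0.0
time: 10.75
tcp_pos: [0.5554, -0.1969, 0.2846]
orientation: [-180.0, 0.2, -180.0]
contact_force: [1.0, -0.0, 1.1]
opening: 0.604
finger_force: 0.0
[ 67.80064868  39.12572238 -76.4957419   94.18470298  38.8619234
  78.08740017  75.72699837]
(0.5525, -0.2767, 0.2, 180) d [ 0.0161 -0.399   0.4232] r [-0.0001  0.001   0.0002]
(0.5525, -0.2767, 0.116, 180) d [ 0.0173 -0.3989  0.8432] r [-0.0001  0.001   0.0002]
```

```bash
python3 -m pendant '[{"grip":0.6,"dx":0.016,"dy":-0.2,"dz":0.2,"rx":0,"ry":0,"rz":0},{"grip":0.6,"dx":0.016,"dy":-0.399,"dz":0.35,"rx":0,"ry":0,"rz":0},{"grip":0.6,"dx":0.016,"dy":-0.399,"dz":0.35,"rx":0,"ry":0,"rz":0},{"grip":0.6,"dx":0.016,"dy":-0.399,"dz":0.35,"rx":0,"ry":0,"rz":0},{"grip":0.6,"dx":0.016,"dy":-0.399,"dz":0.35,"rx":0,"ry":0,"rz":0},{"grip":0.6,"dx":0.016,"dy":-0.399,"dz":0.35,"rx":0,"ry":0,"rz":0}]' 40
python3 - <<'E'
from h import *
print(bot.get_state()['joints']); plan((.5525,-.2767,.20,180),(.5525,-.2767,.116,180))
f,P=cloud("wrist");z=P[...,2];save(f,"w4")
for x in(.5127,.5525): rect(P,near(P,x,-.2765,.019)&(z>.115)&(z<.14),'tab')
E
```

```text
time: 11.35
tcp_pos: [0.5523, -0.2767, 0.2144]
orientation: [-180.0, 0.2, -179.9]
contact_force: [-0.2, -0.2, 0.0]
opening: 0.597
finger_force: 0.0
[ 70.46680309  45.13149097 -71.72350863  94.39978605  44.50690414
  73.82936171  80.50326384]
(0.5525, -0.2767, 0.2, 180) d [-0.0006 -0.      0.0722] r [-0.0002  0.001   0.0005]
(0.5525, -0.2767, 0.116, 180) d [6.000e-04 3.000e-04 4.922e-01] r [-0.0002  0.001   0.0005]
tab 671 [ 511.2 -277.4] [29.  12.3] 89.9 circ [ 511.4 -277.3] 15.1 z [124.1 133.3 134.7]
tab 687 [ 550.4 -277.8] [11.6 29.7] 0.2 circ [ 550.9 -277.8] 15.2 z [119.5 133.2 134.7]
```

```bash
python3 -m pendant '[{"grip":0.6,"dx":0.004,"dy":-0.003,"dz":0.15,"rx":0,"ry":-0.001,"rz":0},{"grip":0.6,"dx":0.004,"dy":-0.003,"dz":0.3,"rx":0,"ry":-0.001,"rz":0},{"grip":0.6,"dx":0.004,"dy":-0.003,"dz":0.42,"rx":0,"ry":-0.001,"rz":0},{"grip":0.6,"dx":0.004,"dy":-0.003,"dz":0.492,"rx":0,"ry":-0.001,"rz":0},{"grip":0.6,"dx":0.004,"dy":-0.003,"dz":0.492,"rx":0,"ry":-0.001,"rz":0},{"grip":0.6,"dx":0.004,"dy":-0.003,"dz":0.492,"rx":0,"ry":-0.001,"rz":0},{"grip":0.6,"dx":0.004,"dy":-0.003,"dz":0.492,"rx":0,"ry":-0.001,"rz":0},{"grip":0.1,"dx":0.004,"dy":-0.003,"dz":0.492,"rx":0,"ry":-0.001,"rz":0},{"grip":0.1,"dx":0.004,"dy":-0.003,"dz":0.492,"rx":0,"ry":-0.001,"rz":0},{"grip":0.1,"dx":0.004,"dy":-0.003,"dz":0.492,"rx":0,"ry":-0.001,"rz":0},{"grip":0.1,"dx":0.004,"dy":-0.003,"dz":0.492,"rx":0,"ry":-0.001,"rz":0},{"grip":0.1,"dx":0.004,"dy":-0.003,"dz":0.492,"rx":0,"ry":-0.001,"rz":0}]' 50
```

```text
time: 12.6
tcp_pos: [0.5514, -0.2791, 0.1156]
orientation: [-180.0, 0.3, 179.9]
contact_force: [-0.7, 1.7, 7.1]
opening: 0.387
finger_force: 49.1
```

```bash
python3 -m pendant '[{"grip":0.1,"dx":0,"dy":0,"dz":-0.05,"rx":0,"ry":0,"rz":0},{"grip":0.1,"dx":0,"dy":0,"dz":-0.12,"rx":0,"ry":0,"rz":0},{"grip":0.1,"dx":0,"dy":0,"dz":-0.24,"rx":0,"ry":0,"rz":0},{"grip":0.1,"dx":0,"dy":0,"dz":-0.4,"rx":0,"ry":0,"rz":0},{"grip":0.1,"dx":0,"dy":0,"dz":-0.6,"rx":0,"ry":0,"rz":0},{"grip":0.1,"dx":0,"dy":0,"dz":-0.8,"rx":0,"ry":0,"rz":0},{"grip":0.1,"dx":0,"dy":0,"dz":-1,"rx":0,"ry":0,"rz":0},{"grip":0.1,"dx":0,"dy":0,"dz":-1,"rx":0,"ry":0,"rz":0},{"grip":0.1,"dx":0,"dy":0,"dz":-1,"rx":0,"ry":0,"rz":0}]'
python3 - <<'E'
from h import *
print(bot.get_state()['joints']);plan((*cab(-.048,0,.32),176.25),(.5515,-.05,.32,178))
E
```

```text
time: 13.5
tcp_pos: [0.5495, -0.2797, 0.3152]
orientation: [-179.9, 0.3, 179.9]
contact_force: [-0.1, 0.2, -3.1]
opening: 0.382
finger_force: 50.0
[ 72.58786268  40.04408637 -76.22964655  88.08651793  39.17389753
  82.42019159  84.32278873]
(np.float64(0.583502771684547), np.float64(0.19543935020304687), 0.32, 176.25) d [-0.1662  2.3758 -0.0274] r [-0.0005  0.0015  0.0203]
(0.5515, -0.05, 0.32, 178) d [-0.0082  1.1484 -0.0261] r [-0.0005  0.0015  0.0106]
```

```bash
python3 -m pendant '[{"grip":0.1,"dx":0,"dy":0.1,"dz":-0.03,"rx":0,"ry":-0.001,"rz":0},{"grip":0.1,"dx":0,"dy":0.25,"dz":-0.03,"rx":0,"ry":-0.001,"rz":0},{"grip":0.1,"dx":0,"dy":0.45,"dz":-0.03,"rx":0,"ry":-0.001,"rz":0.004},{"grip":0.1,"dx":-0.05,"dy":0.65,"dz":-0.03,"rx":0,"ry":-0.001,"rz":0.01},{"grip":0.1,"dx":-0.1,"dy":0.85,"dz":-0.03,"rx":0,"ry":-0.001,"rz":0.015},{"grip":0.1,"dx":-0.16,"dy":1,"dz":-0.03,"rx":0,"ry":-0.001,"rz":0.02}]'; python3 -m pendant '[{"grip":0.1,"dx":0,"dy":0.2,"dz":0,"rx":0,"ry":0,"rz":0},{"grip":0.1,"dx":0,"dy":0.4,"dz":0,"rx":0,"ry":0,"rz":0},{"grip":0.1,"dx":0,"dy":0.6,"dz":0,"rx":0,"ry":0,"rz":0},{"grip":0.1,"dx":0,"dy":0.8,"dz":0,"rx":0,"ry":0,"rz":0},{"grip":0.1,"dx":0,"dy":0.95,"dz":0,"rx":0,"ry":0,"rz":0},{"grip":0.1,"dx":0,"dy":1,"dz":0,"rx":0,"ry":0,"rz":0},{"grip":0.1,"dx":0,"dy":1,"dz":0,"rx":0,"ry":0,"rz":0}]'
python3 - <<'E'
from h import *
print(bot.get_state()['joints']);plan((*cab(-.048,0,.32),176.25))
E
```

```text
time: 14.1
tcp_pos: [0.5802, -0.0761, 0.3187]
orientation: [180.0, 0.2, 176.4]
contact_force: [1.1, -0.4, -2.4]
opening: 0.38
finger_force: 50.0
time: 14.8
tcp_pos: [0.5929, 0.1224, 0.319]
orientation: [180.0, 0.2, 176.6]
contact_force: [0.6, -1.2, -3.1]
opening: 0.38
finger_force: 50.0
[ 33.74725309  35.90460328 -72.43799222  89.42213144  34.7218846
  80.09879324  45.01391967]
(np.float64(0.583502771684547), np.float64(0.19543935020304687), 0.32, 176.25) d [ 0.0688  0.3618 -0.0053] r [0.0001 0.0014 0.0019]
```

```bash
python3 -m pendant '[{"grip":0.1,"dx":0.07,"dy":0.15,"dz":0,"rx":0,"ry":-0.001,"rz":0.002},{"grip":0.1,"dx":0.07,"dy":0.3,"dz":0,"rx":0,"ry":-0.001,"rz":0.002},{"grip":0.1,"dx":0.07,"dy":0.362,"dz":0,"rx":0,"ry":-0.001,"rz":0.002},{"grip":0.1,"dx":0.07,"dy":0.362,"dz":0,"rx":0,"ry":-0.001,"rz":0.002},{"grip":0.1,"dx":0.07,"dy":0.362,"dz":0,"rx":0,"ry":-0.001,"rz":0.002},{"grip":0.1,"dx":0.07,"dy":0.362,"dz":0,"rx":0,"ry":-0.001,"rz":0.002}]'
python3 - <<'E'
from h import *
plan((*cab(-.048,0,.32),176.25))
p,R=tool()
f,P=cloud("wrist"); np.savez("/tmp/w5.npz",P=P,im=f["frame"],p=p,R=R); s=bot.grab_frame("scene")
cv2.imwrite("pics/c5.png",np.hstack([f["frame"][:,100:400,::-1],cv2.resize(s["frame"][80:272,90:260,::-1],(340,384))]))
E
```

```text
time: 15.4
tcp_pos: [0.5859, 0.1905, 0.3192]
orientation: [-179.9, 0.5, 175.8]
contact_force: [0.4, -0.2, -3.7]
opening: 0.38
finger_force: 50.3
(np.float64(0.583502771684547), np.float64(0.19543935020304687), 0.32, 176.25) d [ 0.0137  0.0239 -0.0041] r [-0.0004  0.0028 -0.0027]
```

View pics/c5.png

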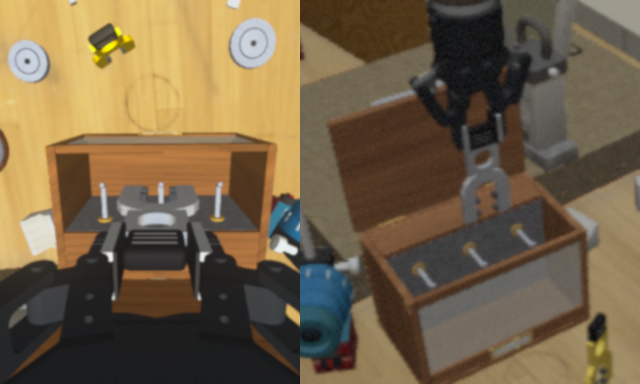

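The gauge hangs upright in the grip over the opening, and the hooks are visible below it. I measure its offset from the tool.

```bash
cat >> h.py <<'E'
def gaugepos(P,p,R):
    """gauge in hand, tool coords mm"""
    T=((P-p)@R)*1000
    m=(T[...,2]>12)&(T[...,2]<115)&(abs(T[...,0])<25)&(abs(T[...,1])<40)
    q=T[m]
    for lo,hi in((12,25),(25,40),(40,60),(60,80),(80,100),(98,115)):
        k=q[(q[:,2]>=lo)&(q[:,2]<hi)]
        if len(k)>15: print((lo,hi),len(k),'x',np.percentile(k[:,0],[5,50,95]).round(1),'y',np.percentile(k[:,1],[1,99]).round(1))
    print('zmax',np.percentile(q[:,2],[98,99.5]).round(1))
    k=(T[...,2]<0)&(T[...,2]>-30)&(abs(T[...,0])<14)&(abs(T[...,1])<13); q=T[k]; print('tab x',np.percentile(q[:,0],[3,50,97]).round(1),'z',np.percentile(q[:,2],[3,50,97]).round(1))
E
python3 - <<'E'
from h import *
d=np.load("/tmp/w5.npz"); gaugepos(d["P"],d["p"],d["R"]); plan((*cab(-.048,0,.32),176.25))
E
```

```text
(12, 25) 247 x [3.3 3.7 4.1] y [-18.6  18.5]
(25, 40) 747 x [-2.9  3.1  4.1] y [-18.3  18.7]
(40, 60) 755 x [-1.8  3.8  4.3] y [-26.8  28.6]
(60, 80) 476 x [0.  3.9 4.6] y [-28.3  30.5]
(80, 100) 347 x [1.5 4.2 4.7] y [-27.9  30.7]
(98, 115) 81 x [3.6 4.3 4.7] y [-27.7  30.8]
zmax [ 99.6 103.6]
tab x [-5.  4.  6.] z [-19.1 -17.3  -1.2]
(np.float64(0.583502771684547), np.float64(0.19543935020304687), 0.32, 176.25) d [ 0.0128  0.021  -0.0029] r [-0.0002  0.0029 -0.0026]
```

```bash
python3 -m pendant '[{"grip":0.1,"dx":0.0128,"dy":0.021,"dz":0,"rx":0,"ry":0.003,"rz":-0.0026},{"grip":0.1,"dx":0.0128,"dy":0.021,"dz":0,"rx":0,"ry":0.003,"rz":-0.0026},{"grip":0.1,"dx":0.0128,"dy":0.021,"dz":0.1,"rx":0,"ry":0.003,"rz":-0.0026},{"grip":0.1,"dx":0.0128,"dy":0.021,"dz":0.1,"rx":0,"ry":0.003,"rz":-0.0026},{"grip":0.1,"dx":0.0128,"dy":0.021,"dz":0.1,"rx":0,"ry":0.003,"rz":-0.0026}]'
python3 - <<'E'
from h import *
plan((*cab(-.048,0,.148),176.25),(*cab(-.008,0,.148),176.25),(*cab(-.008,0,.134),176.25))
E
```

```text
time: 16.0
tcp_pos: [0.5829, 0.1973, 0.2997]
orientation: [180.0, -0.1, 176.4]
contact_force: [0.3, 0.4, -2.4]
opening: 0.383
finger_force: 50.3
(np.float64(0.583502771684547), np.float64(0.19543935020304687), 0.148, 176.25) d [-0.004  -0.009   0.7585] r [ 0.     -0.0003  0.001 ]
(np.float64(0.6234171286140912), np.float64(0.19282322503384114), 0.148, 176.25) d [-0.204  -0.0096  0.7583] r [ 0.     -0.0003  0.001 ]
(np.float64(0.6234171286140912), np.float64(0.19282322503384114), 0.134, 176.25) d [-0.2041 -0.0096  0.8283] r [ 0.     -0.0003  0.001 ]
```

```bash
python3 -m pendant '[{"grip":0.1,"dx":-0.004,"dy":-0.009,"dz":0.1,"rx":0,"ry":0,"rz":0.001},{"grip":0.1,"dx":-0.004,"dy":-0.009,"dz":0.22,"rx":0,"ry":0,"rz":0.001},{"grip":0.1,"dx":-0.004,"dy":-0.009,"dz":0.36,"rx":0,"ry":0,"rz":0.001},{"grip":0.1,"dx":-0.004,"dy":-0.009,"dz":0.5,"rx":0,"ry":0,"rz":0.001},{"grip":0.1,"dx":-0.004,"dy":-0.009,"dz":0.64,"rx":0,"ry":0,"rz":0.001},{"grip":0.1,"dx":-0.004,"dy":-0.009,"dz":0.758,"rx":0,"ry":0,"rz":0.001},{"grip":0.1,"dx":-0.004,"dy":-0.009,"dz":0.758,"rx":0,"ry":0,"rz":0.001},{"grip":0.1,"dx":-0.004,"dy":-0.009,"dz":0.758,"rx":0,"ry":0,"rz":0.001},{"grip":0.1,"dx":-0.004,"dy":-0.009,"dz":0.758,"rx":0,"ry":0,"rz":0.001}]'
python3 - <<'E'
from h import *
plan((*cab(-.048,0,.148),176.25),(*cab(-.008,0,.148),176.25),(*cab(-.008,0,.134),176.25))
f=bot.grab_frame("scene")["frame"];g=bot.grab_frame("side")["frame"]; w=bot.grab_frame("wrist")["frame"]
r=lambda a:cv2.resize(a[:,:,::-1],(266,330),interpolation=2)
cv2.imwrite("pics/c6.png",np.hstack([r(f[150:280,115:240]),r(g[150:280,125:250]),r(w[80:330,150:350])]))
E
```

```text
time: 16.9
tcp_pos: [0.585, 0.1965, 0.1503]
orientation: [179.9, 0.2, 176.2]
contact_force: [0.7, 0.6, -2.7]
opening: 0.382
finger_force: 50.4
(np.float64(0.583502771684547), np.float64(0.19543935020304687), 0.148, 176.25) d [ 0.007  -0.006   0.0115] r [ 0.0006  0.0008 -0.0001]
(np.float64(0.6234171286140912), np.float64(0.19282322503384114), 0.148, 176.25) d [-0.193  -0.0059  0.0121] r [ 0.0006  0.0008 -0.0001]
(np.float64(0.6234171286140912), np.float64(0.19282322503384114), 0.134, 176.25) d [-0.1928 -0.006   0.0821] r [ 0.0006  0.0008 -0.0001]
```

View pics/c6.png

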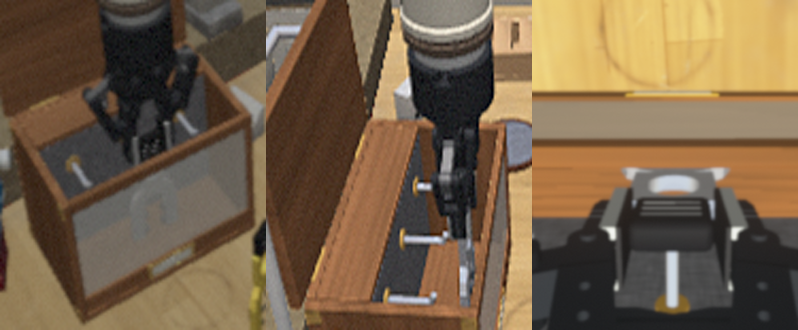

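The gauge is down in the opening, in front of the hook tips, and the middle rod lies centred behind the tab (third panel, column ~672).

```bash
python3 -m pendant '[{"grip":0.1,"dx":0,"dy":-0.006,"dz":0.012,"rx":0,"ry":0,"rz":0},{"grip":0.1,"dx":0,"dy":-0.006,"dz":0.012,"rx":0,"ry":0,"rz":0},{"grip":0.1,"dx":-0.04,"dy":-0.006,"dz":0.012,"rx":0,"ry":0,"rz":0},{"grip":0.1,"dx":-0.08,"dy":-0.006,"dz":0.012,"rx":0,"ry":0,"rz":0},{"grip":0.1,"dx":-0.12,"dy":-0.006,"dz":0.012,"rx":0,"ry":0,"rz":0},{"grip":0.1,"dx":-0.16,"dy":-0.006,"dz":0.012,"rx":0,"ry":0,"rz":0},{"grip":0.1,"dx":-0.193,"dy":-0.006,"dz":0.012,"rx":0,"ry":0,"rz":0},{"grip":0.1,"dx":-0.193,"dy":-0.006,"dz":0.012,"rx":0,"ry":0,"rz":0},{"grip":0.1,"dx":-0.193,"dy":-0.006,"dz":0.012,"rx":0,"ry":0,"rz":0},{"grip":0.1,"dx":-0.193,"dy":-0.006,"dz":0.012,"rx":0,"ry":0,"rz":0}]'
python3 - <<'E'
from h import *
plan((*cab(-.008,0,.148),176.25),(*cab(-.008,0,.134),176.25))
E
```

```text
time: 18.05
tcp_pos: [0.6218, 0.1921, 0.1457]
orientation: [180.0, -0.0, 176.3]
contact_force: [0.9, 0.1, -3.5]
opening: 0.376
finger_force: 50.4
(np.float64(0.6234171286140912), np.float64(0.19282322503384114), 0.148, 176.25) d [-0.008   0.0039 -0.0114] r [ 0.0001 -0.0002  0.0001]
(np.float64(0.6234171286140912), np.float64(0.19282322503384114), 0.134, 176.25) d [-0.008   0.0039  0.0586] r [ 0.0001 -0.0002  0.0001]
```

```bash
python3 -m pendant '[{"grip":0.1,"dx":0,"dy":0.004,"dz":0.02,"rx":0,"ry":0,"rz":0},{"grip":0.1,"dx":0,"dy":0.004,"dz":0.04,"rx":0,"ry":0,"rz":0},{"grip":0.1,"dx":0,"dy":0.004,"dz":0.058,"rx":0,"ry":0,"rz":0},{"grip":0.1,"dx":0,"dy":0.004,"dz":0.058,"rx":0,"ry":0,"rz":0},{"grip":0.1,"dx":0,"dy":0.004,"dz":0.058,"rx":0,"ry":0,"rz":0}]'
```

```text
time: 18.55
tcp_pos: [0.6222, 0.1926, 0.134]
orientation: [180.0, -0.0, 176.2]
contact_force: [0.4, -0.6, -2.7]
opening: 0.38
finger_force: 50.5
```

```bash
python3 -m pendant '[{"grip":0.1,"dx":0,"dy":0,"dz":0.006,"rx":0,"ry":0,"rz":0},{"grip":0.1,"dx":0,"dy":0,"dz":0.012,"rx":0,"ry":0,"rz":0},{"grip":0.1,"dx":0,"dy":0,"dz":0.012,"rx":0,"ry":0,"rz":0}]'; python3 -m pendant '[{"grip":0.45,"dx":0,"dy":0,"dz":0,"rx":0,"ry":0,"rz":0},{"grip":0.5,"dx":0,"dy":0,"dz":0,"rx":0,"ry":0,"rz":0},{"grip":0.5,"dx":0,"dy":0,"dz":0,"rx":0,"ry":0,"rz":0},{"grip":0.5,"dx":0,"dy":0,"dz":0,"rx":0,"ry":0,"rz":0},{"grip":0.5,"dx":0,"dy":0,"dz":-0.1,"rx":0,"ry":0,"rz":0},{"grip":0.5,"dx":0,"dy":0,"dz":-0.2,"rx":0,"ry":0,"rz":0},{"grip":0.5,"dx":0,"dy":0,"dz":-0.4,"rx":0,"ry":0,"rz":0},{"grip":0.5,"dx":0,"dy":0,"dz":-0.6,"rx":0,"ry":0,"rz":0},{"grip":0.5,"dx":0.2,"dy":0,"dz":-0.8,"rx":0,"ry":0,"rz":0},{"grip":0.5,"dx":0.3,"dy":0,"dz":-1,"rx":0,"ry":0,"rz":0},{"grip":0.5,"dx":0.3,"dy":0,"dz":-1,"rx":0,"ry":0,"rz":0},{"grip":0.5,"dx":0.3,"dy":0,"dz":-1,"rx":0,"ry":0,"rz":0},{"grip":0.5,"dx":0.3,"dy":0,"dz":-1,"rx":0,"ry":0,"rz":0}]'
python3 - <<'E'
from h import *
p,w=cloud("wrist"); w0=p["frame"]; f=bot.grab_frame("scene")["frame"]
np.savez("/tmp/w7.npz",P=w,im=w0)
r=lambda a:cv2.resize(a[:,:,::-1],(380,380),interpolation=2)
cv2.imwrite("pics/c7.png",np.hstack([r(w0[100:300,130:380]),r(f[150:280,115:240])]))
z=w[...,2]; a=np.radians(CY); L=(w[...,0]-C0[0])*np.cos(a)+(w[...,1]-C0[1])*np.sin(a)
rect(w,near(w,*cab(-.008,0,0)[:2],.04)&(z>.136)&(z<.158),'tab')
rect(w,(abs(w[...,0]-.44)<.05)&near(w,.44,.338,.06)&(z>.008)&(z<.025),'d64')
plan((.5515,-.2,.32,180)); print(bot.get_state()["joints"])
E
```

```text
time: 18.85
tcp_pos: [0.6226, 0.1928, 0.133]
orientation: [180.0, 0.1, 176.2]
contact_force: [-1.5, -0.9, 4.8]
opening: 0.377
finger_force: 54.0
time: 20.15
tcp_pos: [0.5628, 0.1958, 0.332]
orientation: [-180.0, 0.0, 176.2]
contact_force: [-0.1, -0.6, -0.6]
opening: 0.502
finger_force: 0.0
tab 363 [652.2 191. ] [56.3  2. ] 86.0 circ [651.6 191. ] 28.2 z [136.9 147.4 156.5]
d64 1585 [440.4 336.2] [62.8 62.7] 46.0 circ [440.4 336.4] 31.8 z [12.3 14.  15.5]
(0.5515, -0.2, 0.32, 180) d [-0.0766 -1.9778  0.0545] r [-0.0001 -0.0005 -0.0213]
[ 27.04609507  34.15417481 -72.48792034  89.59356302  32.80678442
  80.68405897  38.0848682 ]
```

View pics/c7.png

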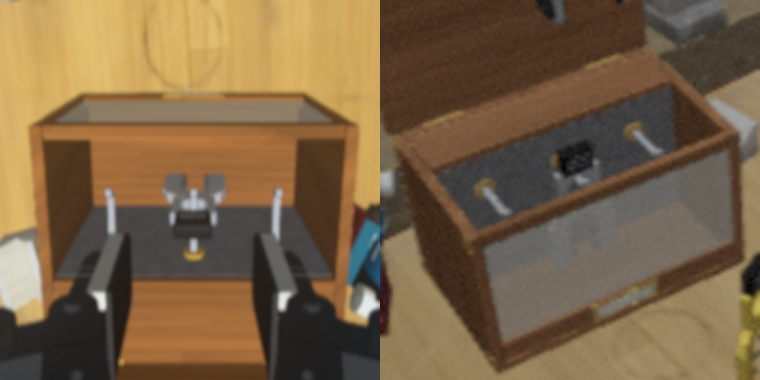

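Gauge one hangs on the middle hook (left panel, tab at (192,222)). I go for the second.

```bash
python3 -m pendant '[{"grip":0.6,"dx":0,"dy":-0.25,"dz":0,"rx":0,"ry":0,"rz":-0.01},{"grip":0.6,"dx":0,"dy":-0.5,"dz":0,"rx":0,"ry":0,"rz":-0.02},{"grip":0.6,"dx":0,"dy":-0.75,"dz":0,"rx":0,"ry":0,"rz":-0.021},{"grip":0.6,"dx":0,"dy":-1,"dz":0,"rx":0,"ry":0,"rz":-0.021}]'; python3 -m pendant '[{"grip":0.6,"dx":0,"dy":-0.25,"dz":0,"rx":0,"ry":0,"rz":0},{"grip":0.6,"dx":0,"dy":-0.5,"dz":0,"rx":0,"ry":0,"rz":0},{"grip":0.6,"dx":0,"dy":-0.75,"dz":0.1,"rx":0,"ry":0,"rz":0},{"grip":0.6,"dx":0,"dy":-1,"dz":0.2,"rx":0,"ry":0,"rz":0},{"grip":0.6,"dx":0,"dy":-1,"dz":0.3,"rx":0,"ry":0,"rz":0},{"grip":0.6,"dx":0,"dy":-1,"dz":0.3,"rx":0,"ry":0,"rz":0},{"grip":0.6,"dx":0,"dy":-1,"dz":0.3,"rx":0,"ry":0,"rz":0}]'; python3 -c "
from h import *
plan((.512,-.277,.2144,180))"
```

```text
time: 20.65
tcp_pos: [0.5488, -0.0051, 0.3306]
orientation: [179.9, -0.1, -180.0]
contact_force: [1.5, -0.6, 1.0]
opening: 0.599
finger_force: 0.0
time: 21.35
tcp_pos: [0.5492, -0.2017, 0.2712]
orientation: [179.8, -0.1, -179.9]
contact_force: [-0.2, -0.3, -0.2]
opening: 0.6
finger_force: 0.0
(0.512, -0.277, 0.2144, 180) d [ 0.1861 -0.3769  0.2832] r [ 0.0009 -0.0003  0.0004]
```

```bash
python3 -m pendant '[{"grip":0.6,"dx":0.1,"dy":-0.2,"dz":0.15,"rx":0,"ry":0,"rz":0},{"grip":0.6,"dx":0.186,"dy":-0.377,"dz":0.283,"rx":0,"ry":0,"rz":0},{"grip":0.6,"dx":0.186,"dy":-0.377,"dz":0.283,"rx":0,"ry":0,"rz":0},{"grip":0.6,"dx":0.186,"dy":-0.377,"dz":0.283,"rx":0,"ry":0,"rz":0},{"grip":0.6,"dx":0.186,"dy":-0.377,"dz":0.283,"rx":0,"ry":0,"rz":0},{"grip":0.6,"dx":0.186,"dy":-0.377,"dz":0.283,"rx":0,"ry":0,"rz":0}]'
python3 - <<'E'
from h import *
f,P=cloud("wrist");z=P[...,2]
rect(P,near(P,.512,-.277,.019)&(z>.115)&(z<.14),'tab')
plan((.5118,-.277,.116,180)); print(bot.get_state()["joints"])
E
```

```text
time: 21.95
tcp_pos: [0.5138, -0.2762, 0.2167]
orientation: [-180.0, 0.1, -179.8]
contact_force: [-0.4, 0.0, 0.8]
opening: 0.596
finger_force: 0.0
tab 693 [ 510.9 -277.4] [12.5 29.8] 0.8 circ [ 510.9 -277.3] 15.2 z [118.5 133.1 134.7]
(0.5118, -0.277, 0.116, 180) d [ 0.0101 -0.002   0.5024] r [-0.0001  0.0006  0.0011]
[ 75.60574949  42.63006641 -73.81432681  99.23982317  43.10898251
  72.16185059  81.43698639]
```

```bash
python3 -m pendant '[{"grip":0.6,"dx":0.01,"dy":-0.003,"dz":0.15,"rx":0,"ry":0,"rz":0.001},{"grip":0.6,"dx":0.01,"dy":-0.003,"dz":0.3,"rx":0,"ry":0,"rz":0.001},{"grip":0.6,"dx":0.01,"dy":-0.003,"dz":0.42,"rx":0,"ry":0,"rz":0.001},{"grip":0.6,"dx":0.01,"dy":-0.003,"dz":0.502,"rx":0,"ry":0,"rz":0.001},{"grip":0.6,"dx":0.01,"dy":-0.003,"dz":0.502,"rx":0,"ry":0,"rz":0.001},{"grip":0.6,"dx":0.01,"dy":-0.003,"dz":0.502,"rx":0,"ry":0,"rz":0.001},{"grip":0.6,"dx":0.01,"dy":-0.003,"dz":0.502,"rx":0,"ry":0,"rz":0.001},{"grip":0.1,"dx":0.01,"dy":-0.003,"dz":0.502,"rx":0,"ry":0,"rz":0.001},{"grip":0.1,"dx":0.01,"dy":-0.003,"dz":0.502,"rx":0,"ry":0,"rz":0.001},{"grip":0.1,"dx":0.01,"dy":-0.003,"dz":0.502,"rx":0,"ry":0,"rz":0.001},{"grip":0.1,"dx":0.01,"dy":-0.003,"dz":0.502,"rx":0,"ry":0,"rz":0.001},{"grip":0.1,"dx":0.01,"dy":-0.003,"dz":0.502,"rx":0,"ry":0,"rz":0.001}]' 50; python3 -m pendant '[{"grip":0.1,"dx":0,"dy":0,"dz":-0.05,"rx":0,"ry":0,"rz":0},{"grip":0.1,"dx":0,"dy":0,"dz":-0.12,"rx":0,"ry":0,"rz":0},{"grip":0.1,"dx":0,"dy":0,"dz":-0.24,"rx":0,"ry":0,"rz":0},{"grip":0.1,"dx":0,"dy":0,"dz":-0.4,"rx":0,"ry":0,"rz":0},{"grip":0.1,"dx":0,"dy":0,"dz":-0.6,"rx":0,"ry":0,"rz":0},{"grip":0.1,"dx":0,"dy":0,"dz":-0.8,"rx":0,"ry":0,"rz":0},{"grip":0.1,"dx":0,"dy":0,"dz":-1,"rx":0,"ry":0,"rz":0},{"grip":0.1,"dx":0,"dy":0,"dz":-1,"rx":0,"ry":0,"rz":0},{"grip":0.1,"dx":0,"dy":0,"dz":-1,"rx":0,"ry":0,"rz":0}]'
python3 - <<'E'
from h import *
print(bot.get_state()['joints']);plan((*cab(-.048,-.07,.32),176.25))
E
```

```text
time: 23.2
tcp_pos: [0.5116, -0.2788, 0.1163]
orientation: [-180.0, 0.2, 179.8]
contact_force: [0.4, 1.1, 6.8]
opening: 0.349
finger_force: 92.8
time: 24.1
tcp_pos: [0.51, -0.2791, 0.3156]
orientation: [-179.9, 0.0, 179.8]
contact_force: [-0.2, -0.1, -4.5]
opening: 0.333
finger_force: 81.3
[ 78.51992348  37.48041861 -78.88601618  92.90802451  37.27889919
  80.92867937  85.42110767]
(np.float64(0.578924552638437), np.float64(0.1255892255763446), 0.32, 176.25) d [-0.3385  2.0246 -0.0247] r [-0.0004  0.0001  0.0198]
```

Run:
```python
from h import *
p,R=tool(); f,P=cloud("wrist"); gaugepos(P,p,R); s=bot.get_state(); print(s["opening"],s["finger_force"])
cv2.imwrite("pics/c8.png",cv2.resize(f["frame"][130:330,150:360,::-1],(420,400)))
```

```text
(12, 25) 242 x [3.3 3.8 4.3] y [-18.6  18.1]
(25, 40) 693 x [-2.9  2.9  4.1] y [-18.7  18.2]
(40, 60) 726 x [-2.   3.6  4.1] y [-27.5  26.5]
(60, 80) 469 x [-0.6  3.5  4.2] y [-29.9  28.8]
(80, 100) 347 x [1.  3.6 4.2] y [-29.7  28.5]
(98, 115) 98 x [3.2 3.7 4.2] y [-29.5  28.3]
zmax [101.2 104.8]
tab x [-4.5  3.9  6.2] z [-17.4 -15.7  -1.6]
0.3405421732255932 81.30988776683807
```

View pics/c8.png

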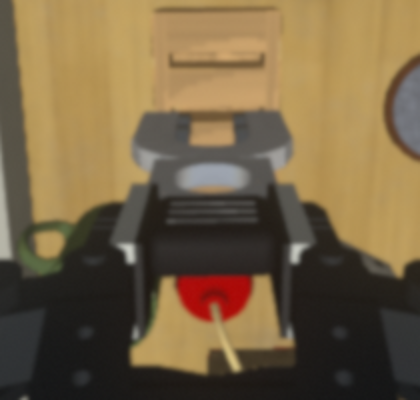

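The gauge is held straight, about 2 mm lower in the pads than the first.

```bash
python3 -m pendant '[{"grip":0.1,"dx":0,"dy":0.1,"dz":-0.03,"rx":0,"ry":0,"rz":0},{"grip":0.1,"dx":0,"dy":0.25,"dz":-0.03,"rx":0,"ry":0,"rz":0},{"grip":0.1,"dx":-0.06,"dy":0.45,"dz":-0.03,"rx":0,"ry":0,"rz":0.004},{"grip":0.1,"dx":-0.13,"dy":0.65,"dz":-0.03,"rx":0,"ry":0,"rz":0.01},{"grip":0.1,"dx":-0.2,"dy":0.85,"dz":-0.03,"rx":0,"ry":0,"rz":0.015},{"grip":0.1,"dx":-0.3,"dy":1,"dz":-0.03,"rx":0,"ry":0,"rz":0.02}]' 50; python3 -m pendant '[{"grip":0.1,"dx":0,"dy":0.2,"dz":0,"rx":0,"ry":0,"rz":0},{"grip":0.1,"dx":0,"dy":0.4,"dz":0,"rx":0,"ry":0,"rz":0},{"grip":0.1,"dx":0,"dy":0.6,"dz":0,"rx":0,"ry":0,"rz":0},{"grip":0.1,"dx":0,"dy":0.8,"dz":0,"rx":0,"ry":0,"rz":0},{"grip":0.1,"dx":0,"dy":0.95,"dz":0,"rx":0,"ry":0,"rz":0},{"grip":0.1,"dx":0,"dy":1,"dz":0,"rx":0,"ry":0,"rz":0},{"grip":0.1,"dx":0,"dy":1,"dz":0,"rx":0,"ry":0,"rz":0},{"grip":0.1,"dx":0,"dy":1,"dz":0,"rx":0,"ry":0,"rz":0},{"grip":0.1,"dx":0,"dy":1,"dz":0,"rx":0,"ry":0,"rz":0}]'
python3 - <<'E'
from h import *
print(bot.get_state()['joints']);plan((*cab(-.048,-.07,.30),176.25))
E
```

```text
time: 24.75
tcp_pos: [0.5692, -0.0755, 0.3195]
orientation: [180.0, -0.2, 176.4]
contact_force: [-0.0, 0.1, -3.0]
opening: 0.339
finger_force: 81.3
time: 25.65
tcp_pos: [0.584, 0.1181, 0.32]
orientation: [-179.9, -0.1, 176.1]
contact_force: [-0.5, 0.2, -2.9]
opening: 0.337
finger_force: 81.2
[ 34.73575776  34.83239992 -72.44362659  90.44012694  33.59889687
  79.79940351  45.11912196]
(np.float64(0.578924552638437), np.float64(0.1255892255763446), 0.3, 176.25) d [0.028  0.0357 0.1   ] r [-0.0003 -0.0004 -0.001 ]
```

```bash
python3 -m pendant '[{"grip":0.1,"dx":0.028,"dy":0.036,"dz":0.1,"rx":0,"ry":0,"rz":0},{"grip":0.1,"dx":0.028,"dy":0.036,"dz":0.1,"rx":0,"ry":0,"rz":0},{"grip":0.1,"dx":0.028,"dy":0.036,"dz":0.1,"rx":0,"ry":0,"rz":0},{"grip":0.1,"dx":0.028,"dy":0.036,"dz":0.1,"rx":0,"ry":0,"rz":0}]'
python3 - <<'E'
from h import *
p,R=tool();f,P=cloud("wrist");gaugepos(P,p,R)
plan((*cab(-.048,-.07,.15),176.25))
a=np.radians(CY);x,y,z=P[...,0]-C0[0],P[...,1]-C0[1],P[...,2]
L=np.stack([x*np.cos(a)+y*np.sin(a),-x*np.sin(a)+y*np.cos(a),z],-1)*1000
g=f["frame"].min(-1)>90
for yc in(-70,70):
    k=g&(abs(L[...,1]-yc)<8)&(L[...,0]>-35)&(L[...,0]<18)&(z>.112)&(z<.14); q=L[k]
    if len(q)>10: print('hook',yc,len(q),np.percentile(q,[2,50,98],axis=0).round(1).tolist())
E
```

```text
time: 26.05
tcp_pos: [0.5795, 0.127, 0.3014]
orientation: [180.0, 0.0, 176.1]
contact_force: [1.0, 0.6, -4.0]
opening: 0.338
finger_force: 81.1
(12, 25) 250 x [3.3 3.8 4.2] y [-18.4  18.2]
(25, 40) 685 x [-2.9  3.   4. ] y [-18.8  18. ]
(40, 60) 736 x [-2.   3.6  4.1] y [-27.   26.5]
(60, 80) 460 x [-0.6  3.5  4.2] y [-29.9  28.9]
(80, 100) 340 x [1.3 3.6 4.2] y [-29.8  28.7]
(98, 115) 98 x [3.1 3.7 4.2] y [-29.5  28.4]
zmax [101.3 105.2]
tab x [-4.4  3.9  6.3] z [-17.4 -15.7  -1.1]
(np.float64(0.578924552638437), np.float64(0.1255892255763446), 0.15, 176.25) d [ 0.0031 -0.0089  0.7577] r [ 0.0002  0.0003 -0.0005]
hook -70 102 [[-28.8, -73.3, 113.0], [-16.7, -69.6, 121.7], [17.8, -66.0, 129.3]]
hook 70 211 [[-27.9, 66.7, 118.1], [-4.4, 68.8, 121.5], [17.8, 72.4, 128.6]]
```

Aligned; I lower it in, in front of the hook, to TCP z ≈ 0.149.

```bash
python3 -m pendant '[{"grip":0.1,"dx":0.003,"dy":-0.009,"dz":0.1,"rx":0,"ry":0,"rz":0},{"grip":0.1,"dx":0.003,"dy":-0.009,"dz":0.22,"rx":0,"ry":0,"rz":0},{"grip":0.1,"dx":0.003,"dy":-0.009,"dz":0.36,"rx":0,"ry":0,"rz":0},{"grip":0.1,"dx":0.003,"dy":-0.009,"dz":0.5,"rx":0,"ry":0,"rz":0},{"grip":0.1,"dx":0.003,"dy":-0.009,"dz":0.64,"rx":0,"ry":0,"rz":0},{"grip":0.1,"dx":0.003,"dy":-0.009,"dz":0.758,"rx":0,"ry":0,"rz":0},{"grip":0.1,"dx":0.003,"dy":-0.009,"dz":0.758,"rx":0,"ry":0,"rz":0},{"grip":0.1,"dx":0.003,"dy":-0.009,"dz":0.758,"rx":0,"ry":0,"rz":0},{"grip":0.1,"dx":0.003,"dy":-0.009,"dz":0.758,"rx":0,"ry":0,"rz":0}]'
python3 - <<'E'
from h import *
plan((*cab(-.048,-.07,.149),176.25),(*cab(-.008,-.07,.149),176.25))
E
```

```text
time: 27.0
tcp_pos: [0.5794, 0.1268, 0.1511]
orientation: [179.9, 0.2, 176.2]
contact_force: [0.5, 0.2, -2.5]
opening: 0.333
finger_force: 81.1
(np.float64(0.578924552638437), np.float64(0.1255892255763446), 0.149, 176.25) d [ 0.0017 -0.0063  0.0104] r [ 0.0005  0.0009 -0.0002]
(np.float64(0.6188389095679812), np.float64(0.1229731004071389), 0.149, 176.25) d [-0.1982 -0.0062  0.011 ] r [ 0.0005  0.0009 -0.0002]
```

```bash
python3 -m pendant '[{"grip":0.1,"dx":0,"dy":-0.006,"dz":0.011,"rx":0,"ry":0,"rz":0},{"grip":0.1,"dx":0,"dy":-0.006,"dz":0.011,"rx":0,"ry":0,"rz":0},{"grip":0.1,"dx":-0.04,"dy":-0.006,"dz":0.011,"rx":0,"ry":0,"rz":0},{"grip":0.1,"dx":-0.08,"dy":-0.006,"dz":0.011,"rx":0,"ry":0,"rz":0},{"grip":0.1,"dx":-0.12,"dy":-0.006,"dz":0.011,"rx":0,"ry":0,"rz":0},{"grip":0.1,"dx":-0.16,"dy":-0.006,"dz":0.011,"rx":0,"ry":0,"rz":0},{"grip":0.1,"dx":-0.195,"dy":-0.006,"dz":0.011,"rx":0,"ry":0,"rz":0},{"grip":0.1,"dx":-0.195,"dy":-0.006,"dz":0.011,"rx":0,"ry":0,"rz":0},{"grip":0.1,"dx":-0.195,"dy":-0.006,"dz":0.011,"rx":0,"ry":0,"rz":0},{"grip":0.1,"dx":-0.195,"dy":-0.006,"dz":0.011,"rx":0,"ry":0,"rz":0}]'
python3 - <<'E'
from h import *
plan((*cab(-.008,-.07,.1355),176.25))
E
```

```text
time: 28.0
tcp_pos: [0.6164, 0.1227, 0.1468]
orientation: [180.0, -0.0, 176.3]
contact_force: [-0.7, -0.8, -4.2]
opening: 0.337
finger_force: 81.2
(np.float64(0.6188389095679812), np.float64(0.1229731004071389), 0.1355, 176.25) d [-0.012   0.0021  0.0567] r [ 0.0001 -0.0002  0.0001]
```

```bash
python3 -m pendant '[{"grip":0.1,"dx":0,"dy":0.002,"dz":0.02,"rx":0,"ry":0,"rz":0},{"grip":0.1,"dx":0,"dy":0.002,"dz":0.04,"rx":0,"ry":0,"rz":0},{"grip":0.1,"dx":0,"dy":0.002,"dz":0.056,"rx":0,"ry":0,"rz":0},{"grip":0.1,"dx":0,"dy":0.002,"dz":0.062,"rx":0,"ry":0,"rz":0},{"grip":0.1,"dx":0,"dy":0.002,"dz":0.062,"rx":0,"ry":0,"rz":0},{"grip":0.1,"dx":0,"dy":0.002,"dz":0.062,"rx":0,"ry":0,"rz":0}]'
```

```text
time: 28.6
tcp_pos: [0.6168, 0.1228, 0.135]
orientation: [-180.0, -0.0, 176.2]
contact_force: [-3.3, -1.5, 4.6]
opening: 0.334
finger_force: 82.6
```

```bash
python3 -m pendant '[{"grip":0.44,"dx":0,"dy":0,"dz":0,"rx":0,"ry":0,"rz":0},{"grip":0.44,"dx":0,"dy":0,"dz":0,"rx":0,"ry":0,"rz":0},{"grip":0.44,"dx":0,"dy":0,"dz":0,"rx":0,"ry":0,"rz":0},{"grip":0.44,"dx":0,"dy":0,"dz":0,"rx":0,"ry":0,"rz":0},{"grip":0.44,"dx":0,"dy":0,"dz":-0.1,"rx":0,"ry":0,"rz":0},{"grip":0.44,"dx":0,"dy":0,"dz":-0.2,"rx":0,"ry":0,"rz":0},{"grip":0.44,"dx":0,"dy":0,"dz":-0.4,"rx":0,"ry":0,"rz":0},{"grip":0.44,"dx":0,"dy":0,"dz":-0.6,"rx":0,"ry":0,"rz":0},{"grip":0.44,"dx":0.2,"dy":0.1,"dz":-0.8,"rx":0,"ry":0,"rz":0},{"grip":0.44,"dx":0.3,"dy":0.3,"dz":-1,"rx":0,"ry":0,"rz":0},{"grip":0.44,"dx":0.3,"dy":0.3,"dz":-1,"rx":0,"ry":0,"rz":0},{"grip":0.44,"dx":0.3,"dy":0.3,"dz":-1,"rx":0,"ry":0,"rz":0}]'
python3 - <<'E'
from h import *
p,w=cloud("wrist"); w0=p["frame"]; f=bot.grab_frame("scene")["frame"]
r=lambda a:cv2.resize(a[:,:,::-1],(380,380),interpolation=2)
cv2.imwrite("pics/c9.png",np.hstack([r(w0[100:300,130:380]),r(f[150:280,115:240])]))
W=[]
for a in (1.6,1.3):
    X=-.136*np.cos(a)+.050*np.sin(a); Z=.136*np.sin(a)+.05*np.cos(a); W.append(tuple(np.round((*cab(.078+X,0,.16+Z-.011),86.25),4)))
plan((W[0][0]-.15,.19,.4,86.25),(W[0][0],W[0][1],.4,86.25),*W)
E
```

```text
time: 29.8
tcp_pos: [0.5604, 0.1906, 0.339]
orientation: [179.9, 0.4, 176.6]
contact_force: [-0.0, -0.2, 0.1]
opening: 0.439
finger_force: 0.0
(np.float64(0.6131), 0.19, 0.4, 86.25) d [-0.2558  0.0387 -0.3269] r [-0.      0.0006  0.4998]
(np.float64(0.7631), np.float64(0.1837), 0.4, 86.25) d [-1.0062  0.0568 -0.3261] r [-0.      0.0006  0.4998]
(np.float64(0.7631), np.float64(0.1837), np.float64(0.2835), np.float64(86.25)) d [-1.0055  0.0575  0.2564] r [-0.      0.0006  0.4998]
(np.float64(0.721), np.float64(0.1864), np.float64(0.2934), np.float64(86.25)) d [-0.7947  0.057   0.2067] r [-0.      0.0006  0.4998]
```

View pics/c9.png

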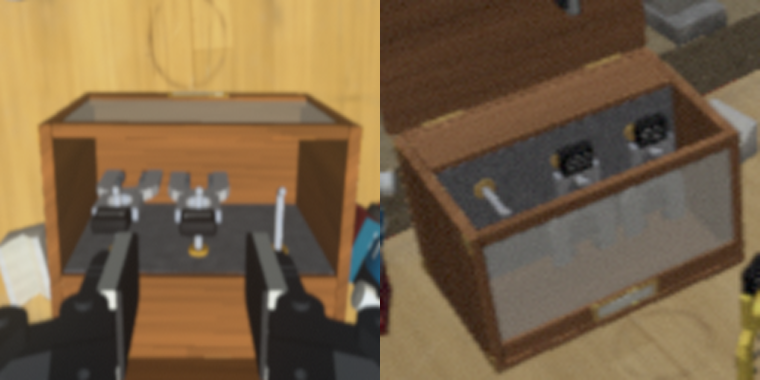

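Both gauges hang on hooks of their own (left panel, tabs at (115,218) and (198,220)). Now the lid.

```bash
python3 -m pendant '[{"grip":0.3,"dx":0,"dy":0,"dz":-0.2,"rx":0,"ry":0,"rz":0.045},{"grip":0.3,"dx":0,"dy":0,"dz":-0.4,"rx":0,"ry":0,"rz":0.09},{"grip":0.3,"dx":-0.1,"dy":0.01,"dz":-0.45,"rx":0,"ry":0,"rz":0.135},{"grip":0.3,"dx":-0.2,"dy":0.02,"dz":-0.45,"rx":0,"ry":0,"rz":0.18},{"grip":0.3,"dx":-0.3,"dy":0.03,"dz":-0.45,"rx":0,"ry":0,"rz":0.225},{"grip":0.3,"dx":-0.4,"dy":0.04,"dz":-0.45,"rx":0,"ry":0,"rz":0.27},{"grip":0.3,"dx":-0.5,"dy":0.057,"dz":-0.45,"rx":0,"ry":0,"rz":0.315},{"grip":0.3,"dx":-0.6,"dy":0.057,"dz":-0.45,"rx":0,"ry":0,"rz":0.36},{"grip":0.3,"dx":-0.7,"dy":0.057,"dz":-0.45,"rx":0,"ry":0,"rz":0.405},{"grip":0.3,"dx":-0.8,"dy":0.057,"dz":-0.45,"rx":0,"ry":0,"rz":0.45},{"grip":0.3,"dx":-0.9,"dy":0.057,"dz":-0.45,"rx":0,"ry":0,"rz":0.5},{"grip":0.3,"dx":-1,"dy":0.057,"dz":-0.45,"rx":0,"ry":0,"rz":0.5},{"grip":0.3,"dx":-1,"dy":0.057,"dz":-0.45,"rx":0,"ry":0,"rz":0.5},{"grip":0.3,"dx":-1,"dy":0.057,"dz":-0.45,"rx":0,"ry":0,"rz":0.5},{"grip":0.3,"dx":-1,"dy":0.057,"dz":-0.45,"rx":0,"ry":0,"rz":0.5}]'
python3 - <<'E'
from h import *
p,P=cloud("wrist"); z=P[...,2]; print(bot.get_state()["joints"])
k=(z>.26)&(z<.315)&(abs(P[...,1]-.185)<.045)&(P[...,0]>.74)&(P[...,0]<.79); q=P[k]
if len(q)>20: print('bar',len(q),np.percentile(q,[3,50,97],axis=0).round(4).tolist())
plan((.764,.184,.40,86.25),(.764,.184,.2845,86.25))
E
```

```text
time: 31.4
tcp_pos: [0.761, 0.1841, 0.4234]
orientation: [-179.9, 0.0, 86.2]
contact_force: [-0.1, 0.1, -0.3]
opening: 0.3
finger_force: 0.0
[  2.83264315  43.62836597 -45.6838591   46.69900922  29.92247327
  98.42630522 -32.68130542]
bar 984 [[0.7571, 0.1406, 0.2951], [0.7639, 0.1874, 0.2986], [0.7697, 0.228, 0.3003]]
(0.764, 0.184, 0.4, 86.25) d [-0.0006  0.0158  0.1207] r [-0.0003  0.0001 -0.    ]
(0.764, 0.184, 0.2845, 86.25) d [-4.000e-04  1.630e-02  6.982e-01] r [-0.0003  0.0001 -0.    ]
```

```bash
python3 -m pendant '[{"grip":0.3,"dx":0,"dy":0.014,"dz":0.1,"rx":0,"ry":0,"rz":0},{"grip":0.3,"dx":0,"dy":0.014,"dz":0.2,"rx":0,"ry":0,"rz":0},{"grip":0.3,"dx":0,"dy":0.014,"dz":0.32,"rx":0,"ry":0,"rz":0},{"grip":0.3,"dx":0,"dy":0.014,"dz":0.44,"rx":0,"ry":0,"rz":0},{"grip":0.3,"dx":0,"dy":0.014,"dz":0.56,"rx":0,"ry":0,"rz":0},{"grip":0.3,"dx":0,"dy":0.014,"dz":0.65,"rx":0,"ry":0,"rz":0},{"grip":0.3,"dx":0,"dy":0.014,"dz":0.698,"rx":0,"ry":0,"rz":0},{"grip":0.3,"dx":0,"dy":0.014,"dz":0.698,"rx":0,"ry":0,"rz":0},{"grip":0.3,"dx":0,"dy":0.014,"dz":0.698,"rx":0,"ry":0,"rz":0},{"grip":0.3,"dx":0,"dy":0.014,"dz":0.698,"rx":0,"ry":0,"rz":0},{"grip":0,"dx":0,"dy":0.014,"dz":0.698,"rx":0,"ry":0,"rz":0},{"grip":0,"dx":0,"dy":0.014,"dz":0.698,"rx":0,"ry":0,"rz":0},{"grip":0,"dx":0,"dy":0.014,"dz":0.698,"rx":0,"ry":0,"rz":0},{"grip":0,"dx":0,"dy":0.014,"dz":0.698,"rx":0,"ry":0,"rz":0}]' 40
python3 - <<'E'
from h import *
p,_=tool(); W=[]
H=cab(.078,0,.16)
for a in (1.6,1.4,1.2,1.0,.8,.6,.4,.2,.1,0):
    X=-.136*np.cos(a)+.050*np.sin(a); Z=.136*np.sin(a)+.05*np.cos(a)
    W.append(tuple(np.round((*cab(.078+X,0,.16+Z-.011),86.25),4)))
plan(*W)
E
```

```text
time: 32.85
tcp_pos: [0.7636, 0.1851, 0.2864]
orientation: [-180.0, -0.0, 86.3]
contact_force: [-4.6, -0.3, 5.6]
opening: 0.102
finger_force: 39.2
(np.float64(0.7631), np.float64(0.1837), np.float64(0.2835), np.float64(86.25)) d [-0.0072 -0.002   0.0146] r [-0.     -0.0002  0.0001]
(np.float64(0.7353), np.float64(0.1855), np.float64(0.2915), np.float64(86.25)) d [-0.0073 -0.1413 -0.0254] r [-0.     -0.0002  0.0001]
(np.float64(0.7066), np.float64(0.1874), np.float64(0.2939), np.float64(86.25)) d [-0.0072 -0.2851 -0.0373] r [-0.     -0.0002  0.0001]
(np.float64(0.6779), np.float64(0.1893), np.float64(0.2905), np.float64(86.25)) d [-0.0071 -0.4289 -0.0203] r [-0.     -0.0002  0.0001]
(np.float64(0.6505), np.float64(0.191), np.float64(0.2814), np.float64(86.25)) d [-0.0075 -0.5662  0.0252] r [-0.     -0.0002  0.0001]
(np.float64(0.6254), np.float64(0.1927), np.float64(0.2671), np.float64(86.25)) d [-0.0073 -0.692   0.0967] r [-0.     -0.0002  0.0001]
(np.float64(0.6037), np.float64(0.1941), np.float64(0.248), np.float64(86.25)) d [-0.0074 -0.8007  0.1922] r [-0.     -0.0002  0.0001]
(np.float64(0.5861), np.float64(0.1953), np.float64(0.225), np.float64(86.25)) d [-0.0072 -0.8889  0.3072] r [-0.     -0.0002  0.0001]
(np.float64(0.5792), np.float64(0.1957), np.float64(0.2123), np.float64(86.25)) d [-0.0075 -0.9235  0.3707] r [-0.     -0.0002  0.0001]
(np.float64(0.5735), np.float64(0.1961), np.float64(0.199), np.float64(86.25)) d [-0.0074 -0.952   0.4372] r [-0.     -0.0002  0.0001]
```

```bash
python3 -m pendant '[{"grip":0,"dx":0,"dy":-0.07,"dz":-0.023,"rx":0,"ry":0,"rz":0},{"grip":0,"dx":0,"dy":-0.14,"dz":-0.04,"rx":0,"ry":0,"rz":0},{"grip":0,"dx":0,"dy":-0.21,"dz":-0.05,"rx":0,"ry":0,"rz":0},{"grip":0,"dx":0,"dy":-0.284,"dz":-0.051,"rx":0,"ry":0,"rz":0},{"grip":0,"dx":0,"dy":-0.357,"dz":-0.047,"rx":0,"ry":0,"rz":0},{"grip":0,"dx":0,"dy":-0.428,"dz":-0.034,"rx":0,"ry":0,"rz":0},{"grip":0,"dx":0,"dy":-0.498,"dz":-0.016,"rx":0,"ry":0,"rz":0},{"grip":0,"dx":0,"dy":-0.565,"dz":0.011,"rx":0,"ry":0,"rz":0},{"grip":0,"dx":0,"dy":-0.63,"dz":0.043,"rx":0,"ry":0,"rz":0},{"grip":0,"dx":0,"dy":-0.691,"dz":0.083,"rx":0,"ry":0,"rz":0},{"grip":0,"dx":0,"dy":-0.748,"dz":0.129,"rx":0,"ry":0,"rz":0},{"grip":0,"dx":0,"dy":-0.8,"dz":0.18,"rx":0,"ry":0,"rz":0},{"grip":0,"dx":0,"dy":-0.846,"dz":0.234,"rx":0,"ry":0,"rz":0},{"grip":0,"dx":0,"dy":-0.888,"dz":0.294,"rx":0,"ry":0,"rz":0},{"grip":0,"dx":0,"dy":-0.923,"dz":0.358,"rx":0,"ry":0,"rz":0},{"grip":0,"dx":0,"dy":-0.94,"dz":0.39,"rx":0,"ry":0,"rz":0},{"grip":0,"dx":0,"dy":-0.951,"dz":0.424,"rx":0,"ry":0,"rz":0},{"grip":0,"dx":0,"dy":-0.951,"dz":0.432,"rx":0,"ry":0,"rz":0},{"grip":0,"dx":0,"dy":-0.951,"dz":0.432,"rx":0,"ry":0,"rz":0},{"grip":0,"dx":0,"dy":-0.951,"dz":0.432,"rx":0,"ry":0,"rz":0}]'; python3 -c "
from h import *
plan((.5735,.1961,.199,86.25))"
```

```text
time: 34.85
tcp_pos: [0.574, 0.1976, 0.1993]
orientation: [-180.0, -0.0, 86.3]
contact_force: [-2.5, -0.7, 8.2]
opening: 0.096
finger_force: 44.4
(0.5735, 0.1961, 0.199, 86.25) d [-0.0077 -0.0022  0.0015] r [-0.0001 -0.      0.    ]
```

```bash
python3 -m pendant '[{"grip":0,"dx":0,"dy":0,"dz":0.015,"rx":0,"ry":0,"rz":0},{"grip":0,"dx":0,"dy":0,"dz":0.02,"rx":0,"ry":0,"rz":0},{"grip":0,"dx":0,"dy":0,"dz":0.02,"rx":0,"ry":0,"rz":0},{"grip":0,"dx":0,"dy":0,"dz":0.02,"rx":0,"ry":0,"rz":0}]'
```

```text
time: 35.25
tcp_pos: [0.5741, 0.1976, 0.199]
orientation: [179.9, 0.1, 86.2]
contact_force: [-11.2, -7.3, 32.8]
opening: 0.099
finger_force: 46.7
```

```bash
python3 -m pendant '[{"grip":0,"dx":0,"dy":0,"dz":-0.018,"rx":0,"ry":0,"rz":0},{"grip":0.4,"dx":0,"dy":0,"dz":-0.018,"rx":0,"ry":0,"rz":0},{"grip":0.4,"dx":0,"dy":0,"dz":-0.018,"rx":0,"ry":0,"rz":0},{"grip":0.4,"dx":0,"dy":0,"dz":-0.018,"rx":0,"ry":0,"rz":0},{"grip":0.4,"dx":0,"dy":0,"dz":-0.15,"rx":0,"ry":0,"rz":0},{"grip":0.4,"dx":0,"dy":0,"dz":-0.35,"rx":0,"ry":0,"rz":0},{"grip":0.4,"dx":0,"dy":0,"dz":-0.55,"rx":0,"ry":0,"rz":0},{"grip":1,"dx":0.1,"dy":-0.1,"dz":-0.55,"rx":0,"ry":0,"rz":-0.045},{"grip":1,"dx":0.2,"dy":-0.2,"dz":-0.55,"rx":0,"ry":0,"rz":-0.09},{"grip":1,"dx":0.3,"dy":-0.3,"dz":-0.55,"rx":0,"ry":0,"rz":-0.135},{"grip":1,"dx":0.4,"dy":-0.4,"dz":-0.55,"rx":0,"ry":0,"rz":-0.18},{"grip":1,"dx":0.5,"dy":-0.5,"dz":-0.55,"rx":0,"ry":0,"rz":-0.225},{"grip":1,"dx":0.65,"dy":-0.6,"dz":-0.55,"rx":0,"ry":0,"rz":-0.27},{"grip":1,"dx":0.65,"dy":-0.72,"dz":-0.55,"rx":0,"ry":0,"rz":-0.315},{"grip":1,"dx":0.65,"dy":-0.72,"dz":-0.5,"rx":0,"ry":0,"rz":-0.36},{"grip":1,"dx":0.65,"dy":-0.72,"dz":-0.45,"rx":0,"ry":0,"rz":-0.405},{"grip":1,"dx":0.65,"dy":-0.72,"dz":-0.4,"rx":0,"ry":0,"rz":-0.45},{"grip":1,"dx":0.65,"dy":-0.72,"dz":-0.3,"rx":0,"ry":0,"rz":-0.5},{"grip":1,"dx":0.65,"dy":-0.72,"dz":-0.3,"rx":0,"ry":0,"rz":-0.5},{"grip":1,"dx":0.65,"dy":-0.72,"dz":-0.3,"rx":0,"ry":0,"rz":-0.5}]'
python3 - <<'E'
from h import *
print(bot.get_state()["joints"])
f,P=cloud("scene"); d=P
q=d[(d[...,2]>.165)&(d[...,2]<.185)&(d[...,0]>.58)&(d[...,0]<.69)&(d[...,1]>.09)&(d[...,1]<.3)]
c=np.linalg.lstsq(np.c_[q[:,:2],np.ones(len(q))],q[:,2],rcond=None)[0];print('lid tilt',np.degrees(c[:2]),len(q),np.median(q[:,2]))
g,Pw=cloud("wrist"); z=Pw[...,2]
rect(Pw,near(Pw,.44,.337,.06)&(z>.008)&(z<.025),'d64')
np.savez("/tmp/s10.npz",P=P,im=f["frame"])
cv2.imwrite("pics/c10.png",np.hstack([cv2.resize(g["frame"][:,:,::-1],(420,315)),cv2.resize(f["frame"][140:340,90:357,::-1],(420,315))[:,:380]]))
E
```

```text
time: 37.25
tcp_pos: [0.4389, 0.3363, 0.2543]
orientation: [180.0, -0.1, 176.0]
contact_force: [0.3, 0.0, 0.4]
opening: 1.001
finger_force: 0.0
[ 12.90508137  35.22652483 -73.943177   101.092867    35.60407076
  71.73051599  15.67655507]
lid tilt [ 0.01219208 -0.00746505] 767 0.17402993741354153
d64 1746 [440.  337.2] [61.8 63. ] 84.1 circ [440.  336.7] 31.8 z [12.7 14.1 15.4]
```

View pics/c10.png

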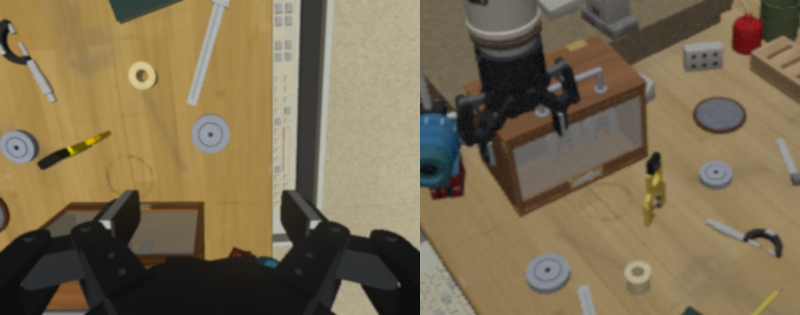

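The lid is fully shut. Disc64, under the gripper at (210,133), is clear of the caliper and keyboard.

```bash
python3 -c "
from h import *
plan((.44,.337,.006,176))"
```

```text
(0.44, 0.337, 0.006, 176) d [-2.7000e-03 -3.0000e-04  1.2469e+00] r [0.0004 0.0001 0.0004]
```

```bash
python3 -m pendant '[{"grip":1,"dx":-0.003,"dy":0,"dz":0.25,"rx":0,"ry":0,"rz":0},{"grip":1,"dx":-0.003,"dy":0,"dz":0.5,"rx":0,"ry":0,"rz":0},{"grip":1,"dx":-0.003,"dy":0,"dz":0.75,"rx":0,"ry":0,"rz":0},{"grip":1,"dx":-0.003,"dy":0,"dz":0.9,"rx":0,"ry":0,"rz":0},{"grip":1,"dx":-0.003,"dy":0,"dz":0.9,"rx":0,"ry":0,"rz":0},{"grip":1,"dx":-0.003,"dy":0,"dz":0.9,"rx":0,"ry":0,"rz":0},{"grip":1,"dx":-0.003,"dy":0,"dz":0.9,"rx":0,"ry":0,"rz":0}]'
python3 - <<'E'
from h import *
g,Pw=cloud("wrist"); z=Pw[...,2]
rect(Pw,near(Pw,.44,.337,.06)&(z>.008)&(z<.025),'d64')
plan((.44,.337,.006,176))
E
```

```text
time: 38.05
tcp_pos: [0.4411, 0.338, 0.0772]
orientation: [179.8, 0.2, 176.2]
contact_force: [-0.5, -0.4, -0.4]
opening: 1.0
finger_force: 0.0
d64 5647 [440.  337.1] [62.7 63. ] 66.3 circ [440.1 337. ] 32.0 z [12.9 14.1 15.2]
(0.44, 0.337, 0.006, 176) d [ 0.0067 -0.0055  0.356 ] r [0.001  0.001  0.0011]
```

```bash
python3 -m pendant '[{"grip":1,"dx":0.006,"dy":-0.0055,"dz":0.12,"rx":0.001,"ry":0.001,"rz":0.001},{"grip":1,"dx":0.006,"dy":-0.0055,"dz":0.24,"rx":0.001,"ry":0.001,"rz":0.001},{"grip":1,"dx":0.006,"dy":-0.0055,"dz":0.32,"rx":0.001,"ry":0.001,"rz":0.001},{"grip":1,"dx":0.006,"dy":-0.0055,"dz":0.35,"rx":0.001,"ry":0.001,"rz":0.001},{"grip":1,"dx":0.006,"dy":-0.0055,"dz":0.35,"rx":0.001,"ry":0.001,"rz":0.001},{"grip":1,"dx":0.006,"dy":-0.0055,"dz":0.35,"rx":0.001,"ry":0.001,"rz":0.001},{"grip":1,"dx":0.006,"dy":-0.0055,"dz":0.35,"rx":0.001,"ry":0.001,"rz":0.001},{"grip":0.5,"dx":0.006,"dy":-0.0055,"dz":0.35,"rx":0.001,"ry":0.001,"rz":0.001},{"grip":0.5,"dx":0.006,"dy":-0.0055,"dz":0.35,"rx":0.001,"ry":0.001,"rz":0.001},{"grip":0.5,"dx":0.006,"dy":-0.0055,"dz":0.35,"rx":0.001,"ry":0.001,"rz":0.001},{"grip":0.5,"dx":0.006,"dy":-0.0055,"dz":0.35,"rx":0.001,"ry":0.001,"rz":0.001}]' 40
```

```text
time: 39.2
tcp_pos: [0.4389, 0.336, 0.0057]
orientation: [-179.9, -0.1, 176.1]
contact_force: [-0.5, -0.8, 6.0]
opening: 0.73
finger_force: 42.6
```

```bash
python3 -m pendant '[{"grip":0.5,"dx":0,"dy":0,"dz":-0.1,"rx":0,"ry":0,"rz":0},{"grip":0.5,"dx":0,"dy":0,"dz":-0.3,"rx":0,"ry":0,"rz":0},{"grip":0.5,"dx":0,"dy":0,"dz":-0.55,"rx":0,"ry":0,"rz":0},{"grip":0.5,"dx":0,"dy":0,"dz":-0.8,"rx":0,"ry":0,"rz":0},{"grip":0.5,"dx":0,"dy":-0.15,"dz":-1,"rx":0,"ry":0,"rz":0},{"grip":0.5,"dx":0,"dy":-0.35,"dz":-1,"rx":0,"ry":0,"rz":0},{"grip":0.5,"dx":0,"dy":-0.55,"dz":-1,"rx":0,"ry":0,"rz":0},{"grip":0.5,"dx":0,"dy":-0.78,"dz":-1,"rx":0,"ry":0,"rz":0},{"grip":0.5,"dx":0,"dy":-1,"dz":-1,"rx":0,"ry":0,"rz":0}]'; python3 -m pendant '[{"grip":0.5,"dx":-0.1,"dy":-0.22,"dz":0,"rx":0,"ry":0,"rz":0},{"grip":0.5,"dx":-0.25,"dy":-0.44,"dz":0,"rx":0,"ry":0,"rz":0},{"grip":0.5,"dx":-0.4,"dy":-0.66,"dz":0,"rx":0,"ry":0,"rz":0},{"grip":0.5,"dx":-0.55,"dy":-0.85,"dz":0,"rx":0,"ry":0,"rz":0},{"grip":0.5,"dx":-0.6,"dy":-1,"dz":0,"rx":0,"ry":0,"rz":0},{"grip":0.5,"dx":-0.6,"dy":-1,"dz":0,"rx":0,"ry":0,"rz":0},{"grip":0.5,"dx":-0.6,"dy":-1,"dz":0,"rx":0,"ry":0,"rz":0}]'
python3 - <<'E'
from h import *
plan((.554,-.0915,.2,176.1),(.554,-.0915,.0125,176.1))
g,P=cloud("wrist"); p,R=tool();z=P[...,2]
T=((P-p)@R)*1000; k=(abs(T[...,2])<12)&(np.hypot(T[...,0],T[...,1])<45); rect(T/1000,k,'disc in tool'); 
d=np.load("/tmp/w3.npz")["P"]; rect(d,near(d,.557,-.091,.06)&(d[...,2]>.003)&(d[...,2]<.014),'stand w3')
E
```

```text
time: 40.1
tcp_pos: [0.4245, 0.1342, 0.2048]
orientation: [-179.7, -0.2, 176.1]
contact_force: [1.4, -0.4, -3.0]
opening: 0.724
finger_force: 46.3
time: 40.8
tcp_pos: [0.5307, -0.0723, 0.2047]
orientation: [-179.9, -0.3, 175.9]
contact_force: [0.5, 1.3, -3.7]
opening: 0.73
finger_force: 46.3
(0.554, -0.0915, 0.2, 176.1) d [-0.1232 -0.0876  0.0229] r [-0.0007 -0.0015 -0.0011]
(0.554, -0.0915, 0.0125, 176.1) d [-0.1277 -0.0857  0.9604] r [-0.0007 -0.0015 -0.0011]
disc in tool 12898 [ 0.2 -3.7] [63.4 68.6] 36.8 circ [ 4.6 -1.5] 38.2 z [-9.1 -8.  -5.8]
stand w3 2591 [555.6 -91.7] [98.6 98.6] 32.6 circ [555.5 -91.8] 50.2 z [4.7 6.2 7.7]
```

```bash
cat >> h.py <<'E'
def discx(P,p,R):
    T=((P-p)@R)*1000; k=(T[...,2]>-14)&(T[...,2]<0)&(abs(T[...,1])<20)&(abs(T[...,0])<50); q=T[k]
    e,n=cv2.minEnclosingCircle(q[:,:2].astype(np.float32)); m=abs(q[:,1])<4
    print('strip x',np.percentile(q[m,0],[0.5,99.5]).round(1),'z',np.median(q[:,2]).round(1))
E
python3 -m pendant '[{"grip":0.5,"dx":-0.124,"dy":-0.088,"dz":0.2,"rx":0,"ry":-0.001,"rz":-0.001},{"grip":0.5,"dx":-0.124,"dy":-0.088,"dz":0.4,"rx":0,"ry":-0.001,"rz":-0.001},{"grip":0.5,"dx":-0.124,"dy":-0.088,"dz":0.6,"rx":0,"ry":-0.001,"rz":-0.001},{"grip":0.5,"dx":-0.124,"dy":-0.088,"dz":0.75,"rx":0,"ry":-0.001,"rz":-0.001},{"grip":0.5,"dx":-0.124,"dy":-0.088,"dz":0.75,"rx":0,"ry":-0.001,"rz":-0.001},{"grip":0.5,"dx":-0.124,"dy":-0.088,"dz":0.75,"rx":0,"ry":-0.001,"rz":-0.001},{"grip":0.5,"dx":-0.124,"dy":-0.088,"dz":0.75,"rx":0,"ry":-0.001,"rz":-0.001}]'
python3 - <<'E'
from h import *
g,P=cloud("wrist"); p,R=tool(); discx(P,p,R); plan((.554,-.0915,.0125,176.1))
E
```

```text
time: 41.55
tcp_pos: [0.5559, -0.09, 0.0576]
orientation: [-179.9, 0.2, 176.3]
contact_force: [0.5, -0.4, -3.2]
opening: 0.732
finger_force: 46.2
strip x [-31.7  30.6] z -8.3
(0.554, -0.0915, 0.0125, 176.1) d [ 0.0102 -0.0055  0.2258] r [-0.0009  0.0011  0.0011]
```

```bash
python3 -m pendant '[{"grip":0.5,"dx":0.007,"dy":-0.0055,"dz":0.1,"rx":0,"ry":0.001,"rz":0.001},{"grip":0.5,"dx":0.007,"dy":-0.0055,"dz":0.17,"rx":0,"ry":0.001,"rz":0.001},{"grip":0.5,"dx":0.007,"dy":-0.0055,"dz":0.2,"rx":0,"ry":0.001,"rz":0.001},{"grip":0.5,"dx":0.007,"dy":-0.0055,"dz":0.2,"rx":0,"ry":0.001,"rz":0.001},{"grip":0.5,"dx":0.007,"dy":-0.0055,"dz":0.2,"rx":0,"ry":0.001,"rz":0.001},{"grip":0.5,"dx":0.007,"dy":-0.0055,"dz":0.2,"rx":0,"ry":0.001,"rz":0.001}]'; python3 -c "
from h import *
plan((.5546,-.0915,.0120,176.1))"
```

```text
time: 42.2
tcp_pos: [0.5533, -0.0919, 0.0157]
orientation: [-179.9, -0.1, 176.1]
contact_force: [-0.1, -0.5, -4.4]
opening: 0.73
finger_force: 46.4
(0.5546, -0.0915, 0.012, 176.1) d [-0.0063  0.0024  0.0186] r [-0.0008 -0.0008 -0.0002]
```

```bash
python3 -m pendant '[{"grip":0.5,"dx":-0.005,"dy":0.002,"dz":0.01,"rx":0,"ry":0,"rz":0},{"grip":0.5,"dx":-0.005,"dy":0.002,"dz":0.02,"rx":0,"ry":0,"rz":0},{"grip":0.5,"dx":-0.005,"dy":0.002,"dz":0.02,"rx":0,"ry":0,"rz":0},{"grip":0.5,"dx":-0.005,"dy":0.002,"dz":0.02,"rx":0,"ry":0,"rz":0}]'; python3 -m pendant '[{"grip":0.95,"dx":0,"dy":0,"dz":0,"rx":0,"ry":0,"rz":0},{"grip":0.95,"dx":0,"dy":0,"dz":0,"rx":0,"ry":0,"rz":0},{"grip":0.95,"dx":0,"dy":0,"dz":0,"rx":0,"ry":0,"rz":0},{"grip":0.95,"dx":0,"dy":0,"dz":-0.2,"rx":0,"ry":0,"rz":0},{"grip":0.95,"dx":0,"dy":0,"dz":-0.45,"rx":0,"ry":0,"rz":0},{"grip":0.95,"dx":0,"dy":0,"dz":-0.7,"rx":0,"ry":0,"rz":0},{"grip":0.95,"dx":0.25,"dy":0.2,"dz":-0.8,"rx":0,"ry":0,"rz":0},{"grip":0.95,"dx":0.45,"dy":0.4,"dz":-0.8,"rx":0,"ry":0,"rz":0},{"grip":0.95,"dx":0.6,"dy":0.5,"dz":-0.8,"rx":0,"ry":0,"rz":0},{"grip":0.95,"dx":0.6,"dy":0.5,"dz":-0.8,"rx":0,"ry":0,"rz":0},{"grip":0.95,"dx":0.6,"dy":0.5,"dz":-0.8,"rx":0,"ry":0,"rz":0},{"grip":0.95,"dx":0.6,"dy":0.5,"dz":-0.8,"rx":0,"ry":0,"rz":0}]'
python3 - <<'E'
from h import *
g,P=cloud("wrist"); z=P[...,2]; save(g,"w11")
rect(P,near(P,.556,-.091,.06)&(z>.003)&(z<.012),'stand'); rect(P,near(P,.556,-.091,.06)&(z>.016)&(z<.028),'d64')
rect(P,near(P,.44,.018,.05)&(z>.008)&(z<.025),'d56')
plan((.4405,.018,.08,176)); print(bot.get_state()["joints"])
E
```

```text
time: 42.6
tcp_pos: [0.5545, -0.0919, 0.0118]
orientation: [-179.8, -0.1, 176.1]
contact_force: [0.1, 0.8, 0.6]
opening: 0.73
finger_force: 46.7
time: 43.8
tcp_pos: [0.4428, 0.0157, 0.1716]
orientation: [-179.8, -0.1, 176.0]
contact_force: [1.5, -0.1, -0.0]
opening: 0.948
finger_force: 0.0
stand 1468 [561.5 -69.5] [52.6 99.6] 75.1 circ [555.9 -90.6] 49.8 z [4.6 6.1 8. ]
d64 1084 [560.9 -78.6] [33.5 63.5] 64.7 circ [556.4 -88.2] 31.8 z [18.5 20.1 21.3]
d56 2154 [439.5  16.7] [54.9 54.8] 86.6 circ [439.7  16.6] 27.8 z [12.8 14.1 15.3]
(0.4405, 0.018, 0.08, 176) d [0.0124 0.0126 0.4578] r [-0.0008 -0.0007 -0.0004]
[ 57.91450228  34.50107736 -79.94142165 119.9493502   40.00820426
  60.38819273  43.34852574]
```

View pics/w11.png

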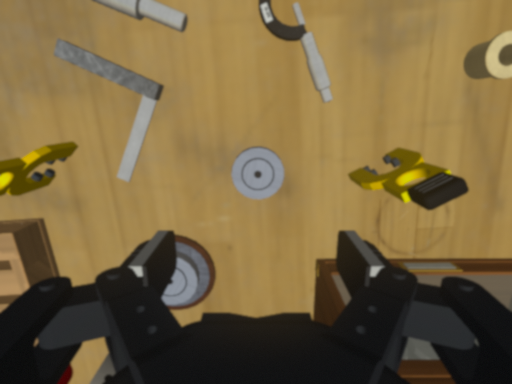

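Disc56 is at (258,173), clear on both sides. Disc64 sits on the stand at (187,278).

```bash
python3 -m pendant '[{"grip":0.95,"dx":0.012,"dy":0.008,"dz":0.2,"rx":0,"ry":0,"rz":0},{"grip":0.95,"dx":0.012,"dy":0.008,"dz":0.4,"rx":0,"ry":0,"rz":0},{"grip":0.95,"dx":0.012,"dy":0.008,"dz":0.6,"rx":0,"ry":0,"rz":0},{"grip":0.95,"dx":0.012,"dy":0.008,"dz":0.65,"rx":0,"ry":0,"rz":0},{"grip":0.95,"dx":0.012,"dy":0.008,"dz":0.65,"rx":0,"ry":0,"rz":0},{"grip":0.95,"dx":0.012,"dy":0.008,"dz":0.65,"rx":0,"ry":0,"rz":0},{"grip":0.95,"dx":0.012,"dy":0.008,"dz":0.65,"rx":0,"ry":0,"rz":0}]'
python3 - <<'E'
from h import *
g,P=cloud("wrist"); z=P[...,2]
rect(P,near(P,.44,.018,.05)&(z>.008)&(z<.025),'d56')
plan((.4403,.0172,.006,176.1)); print(bot.get_state()["joints"])
E
```

```text
time: 44.55
tcp_pos: [0.4405, 0.0181, 0.043]
orientation: [-179.9, -0.0, 176.0]
contact_force: [-0.1, -0.1, 0.2]
opening: 0.952
finger_force: 0.0
d56 6044 [439.7  16.8] [55.  55.4] 42.2 circ [439.8  16.5] 28.1 z [12.9 14.1 15.2]
(0.4403, 0.0172, 0.006, 176.1) d [-1.000e-04 -3.400e-03  1.844e-01] r [-0.0009 -0.0001 -0.0004]
[ 45.06751702  43.01086033 -63.1787914  124.71794937  55.12009014
  48.11866898  31.94683373]
```

```bash
python3 -m pendant '[{"grip":0.95,"dx":0,"dy":-0.003,"dz":0.1,"rx":0,"ry":0,"rz":0},{"grip":0.95,"dx":0,"dy":-0.003,"dz":0.17,"rx":0,"ry":0,"rz":0},{"grip":0.95,"dx":0,"dy":-0.003,"dz":0.182,"rx":0,"ry":0,"rz":0},{"grip":0.95,"dx":0,"dy":-0.003,"dz":0.182,"rx":0,"ry":0,"rz":0},{"grip":0.95,"dx":0,"dy":-0.003,"dz":0.182,"rx":0,"ry":0,"rz":0},{"grip":0.4,"dx":0,"dy":-0.003,"dz":0.182,"rx":0,"ry":0,"rz":0},{"grip":0.4,"dx":0,"dy":-0.003,"dz":0.182,"rx":0,"ry":0,"rz":0},{"grip":0.4,"dx":0,"dy":-0.003,"dz":0.182,"rx":0,"ry":0,"rz":0},{"grip":0.4,"dx":0,"dy":-0.003,"dz":0.182,"rx":0,"ry":0,"rz":0},{"grip":0.4,"dx":0,"dy":-0.003,"dz":0.182,"rx":0,"ry":0,"rz":0}]' 40; python3 -m pendant '[{"grip":0.4,"dx":0,"dy":0,"dz":-0.1,"rx":0,"ry":0,"rz":0},{"grip":0.4,"dx":0,"dy":0,"dz":-0.25,"rx":0,"ry":0,"rz":0},{"grip":0.4,"dx":0,"dy":0,"dz":-0.45,"rx":0,"ry":0,"rz":0},{"grip":0.4,"dx":-0.1,"dy":-0.1,"dz":-0.6,"rx":0,"ry":0,"rz":0},{"grip":0.4,"dx":-0.25,"dy":-0.25,"dz":-0.6,"rx":0,"ry":0,"rz":0},{"grip":0.4,"dx":-0.4,"dy":-0.4,"dz":-0.6,"rx":0,"ry":0,"rz":0},{"grip":0.4,"dx":-0.58,"dy":-0.5,"dz":-0.6,"rx":0,"ry":0,"rz":0},{"grip":0.4,"dx":-0.61,"dy":-0.5,"dz":-0.6,"rx":0,"ry":0,"rz":0},{"grip":0.4,"dx":-0.61,"dy":-0.5,"dz":-0.6,"rx":0,"ry":0,"rz":0},{"grip":0.4,"dx":-0.61,"dy":-0.5,"dz":-0.6,"rx":0,"ry":0,"rz":0}]'
python3 - <<'E'
from h import *
g,P=cloud("wrist"); p,R=tool(); discx(P,p,R); plan((.5562,-.0915,.026,176.1)); print(bot.get_state()["joints"])
E
```

```text
time: 45.6
tcp_pos: [0.4392, 0.0172, 0.0059]
orientation: [-179.8, -0.1, 176.1]
contact_force: [-1.6, -0.1, 8.7]
opening: 0.633
finger_force: 40.5
time: 46.6
tcp_pos: [0.5527, -0.0893, 0.1246]
orientation: [-179.9, -0.3, 176.2]
contact_force: [-0.2, -0.1, -3.0]
opening: 0.639
finger_force: 44.6
strip x [-27.5  27.1] z -8.0
(0.5562, -0.0915, 0.026, 176.1) d [-0.021  -0.0088  0.4934] r [-0.0008 -0.0015  0.0005]
[ 54.08027235  45.45075519 -67.1895688  106.34521487  47.77568063
  62.75047159  54.19087125]
```

```bash
python3 -m pendant '[{"grip":0.4,"dx":-0.0155,"dy":-0.009,"dz":0.15,"rx":0,"ry":-0.001,"rz":0},{"grip":0.4,"dx":-0.0155,"dy":-0.009,"dz":0.3,"rx":0,"ry":-0.001,"rz":0},{"grip":0.4,"dx":-0.0155,"dy":-0.009,"dz":0.42,"rx":0,"ry":-0.001,"rz":0},{"grip":0.4,"dx":-0.0155,"dy":-0.009,"dz":0.45,"rx":0,"ry":-0.001,"rz":0},{"grip":0.4,"dx":-0.0155,"dy":-0.009,"dz":0.45,"rx":0,"ry":-0.001,"rz":0},{"grip":0.4,"dx":-0.0155,"dy":-0.009,"dz":0.45,"rx":0,"ry":-0.001,"rz":0},{"grip":0.4,"dx":-0.0155,"dy":-0.009,"dz":0.45,"rx":0,"ry":-0.001,"rz":0}]'
python3 - <<'E'
from h import *
g,P=cloud("wrist"); p,R=tool(); discx(P,p,R); plan((.5551,-.0915,.026,176.1))
E
```

```text
time: 47.35
tcp_pos: [0.5576, -0.0925, 0.0365]
orientation: [-179.8, 0.1, 176.1]
contact_force: [0.1, -0.7, -3.3]
opening: 0.632
finger_force: 44.5
strip x [-27.7  27.1] z -8.2
(0.5551, -0.0915, 0.026, 176.1) d [0.0128 0.0055 0.0516] r [-0.001   0.0007 -0.0002]
```

```bash
python3 -m pendant '[{"grip":0.4,"dx":0.011,"dy":0.005,"dz":0.01,"rx":0,"ry":0,"rz":0},{"grip":0.4,"dx":0.011,"dy":0.005,"dz":0.03,"rx":0,"ry":0,"rz":0},{"grip":0.4,"dx":0.011,"dy":0.005,"dz":0.045,"rx":0,"ry":0,"rz":0},{"grip":0.4,"dx":0.011,"dy":0.005,"dz":0.045,"rx":0,"ry":0,"rz":0},{"grip":0.4,"dx":0.011,"dy":0.005,"dz":0.045,"rx":0,"ry":0,"rz":0},{"grip":0.4,"dx":0.011,"dy":0.005,"dz":0.045,"rx":0,"ry":0,"rz":0}]'; python3 -c "
from h import *
plan((.5551,-.0915,.026,176.1))"
```

```text
time: 48.0
tcp_pos: [0.5544, -0.0918, 0.026]
orientation: [-179.8, -0.0, 176.1]
contact_force: [-2.5, 0.0, 2.2]
opening: 0.635
finger_force: 45.0
(0.5551, -0.0915, 0.026, 176.1) d [-0.0033  0.0016  0.0001] r [-0.001  -0.0001 -0.0002]
```

```bash
python3 -m pendant '[{"grip":0.9,"dx":0,"dy":0,"dz":0,"rx":0,"ry":0,"rz":0},{"grip":0.9,"dx":0,"dy":0,"dz":0,"rx":0,"ry":0,"rz":0},{"grip":0.9,"dx":0,"dy":0,"dz":0,"rx":0,"ry":0,"rz":0},{"grip":0.9,"dx":0,"dy":0,"dz":-0.2,"rx":0,"ry":0,"rz":0},{"grip":0.9,"dx":0,"dy":0,"dz":-0.45,"rx":0,"ry":0,"rz":0},{"grip":0.9,"dx":0,"dy":0,"dz":-0.7,"rx":0,"ry":0,"rz":0},{"grip":0.9,"dx":0,"dy":0,"dz":-0.95,"rx":0,"ry":0,"rz":0},{"grip":0.9,"dx":0,"dy":0,"dz":-1,"rx":0,"ry":0,"rz":0},{"grip":0.9,"dx":0,"dy":0,"dz":-1,"rx":0,"ry":0,"rz":0},{"grip":0.9,"dx":0,"dy":0,"dz":-1,"rx":0,"ry":0,"rz":0},{"grip":0.9,"dx":0,"dy":0,"dz":-1,"rx":0,"ry":0,"rz":0}]'
python3 - <<'E'
from h import *
g,P=cloud("wrist"); z=P[...,2]; s=bot.grab_frame("scene")["frame"]
for n,a,b in(('stand',.003,.012),('d64',.016,.027),('d56',.030,.040)): rect(P,near(P,.556,-.091,.06)&(z>a)&(z<b),n)
cv2.imwrite("pics/c12.png",np.hstack([cv2.resize(g["frame"][:,:,::-1],(400,300)),cv2.resize(s[110:350,100:420,::-1],(400,300))]))
E
```

```text
time: 49.1
tcp_pos: [0.5534, -0.0914, 0.224]
orientation: [-179.8, -0.2, 176.1]
contact_force: [-0.5, 0.3, -0.3]
opening: 0.901
finger_force: 0.0
stand 2668 [555.7 -91.9] [98.6 98.7] 84.8 circ [555.8 -92.3] 49.9 z [4.8 6.1 7.4]
d64 337 [552.5 -92.5] [62.5 56.9] 89.8 circ [555.3 -92.4] 31.7 z [18.2 19.8 22. ]
d56 1745 [554.6 -92.3] [54.8 54.6] 86.5 circ [554.9 -91.9] 27.9 z [32.8 34.1 35.3]
```

View pics/c12.png

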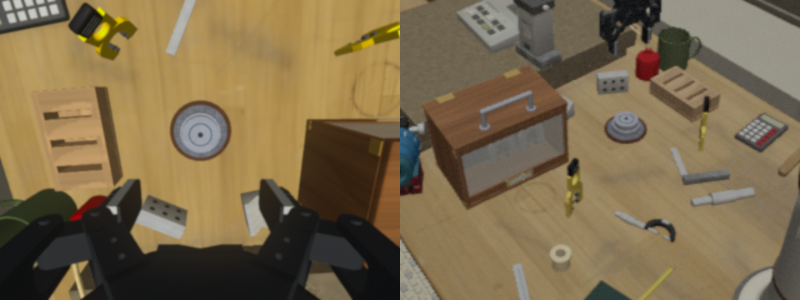

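The stack is concentric on the stand to about 1 mm, the lid is shut, both gauges hang inside, and no other disc is on the bench.

```bash
python3 -c "
from cell import bot
print(bot.close_job())"
```

```text
the job is handed in; nothing more can be done
None
```

The job is handed in at about 49 s: both gauges that were present hang on hooks of their own, the lid is shut fully, and the two discs present (64 and 56 mm) are stacked centred on the stand to about 1 mm.

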